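# Screw the support jack up under a drive's overhanging tongue

## Robot

A 6-joint arm with a two-finger parallel gripper is mounted at the origin on the work surface. World frame = base frame: x ahead of the robot, y to its left, z up, the work surface at z = 0. Lengths are in m, angles in rad, forces in N, time in s.
With the tool pointing down it reaches from about 0.3 to 0.85 m from the base axis. Payload 4.2 kg.
Tool frame: the origin (TCP) lies midway between the tips of the shut fingers; the grasp point (between the pads) lies r.grip_point_offset behind it (r.grip_point_offset is the distance from the TCP to the grasp point, in m); x points along the fingers, y is the direction in which the jaws open and shut, and the axes are right-handed (so a half turn about x gives the same grasp; the last joint's range is limited). The gripper opens to 91 mm and grips with 3 to 60 N. Pads are 32 mm wide; open, the fingers measure 118 mm over their backs; the gripper's body (76 mm by 178 mm) begins 60 mm behind the grasp point.
Start: joints at [-1.166, 0.32, 1.565, -0, 1.257, -0.02], TCP at [0.237, -0.524, 0.214] pointing down, gripper open.
Joint ranges: [-3.11, 3.11], [-0.84, 2.01], [0.21, 2.61], [-1.34, 4.49], [0.05, 2.63], [-2.56, 2.56]. Speed limits (rad/s): [2.57, 2.57, 3.14, 3.14, 3.14, 3.14].

## Interface

Orientations are given as a rotation vector (axis times angle).
In Python, from plant import r gives the robot as it stands.
- The arm moves only by the shell command python3 -m creep 'ROWS' [FORCE]. ROWS is a JSON object of lists of equal length, an entry for each row: "grip": the opening in per cent of the stroke, from 0 (shut) to 100 (fully open); "travel": the shift along the tool's x, y, z in cm, a list of three; "delta_rot": the turn, a rotation vector about the tool's x, y, z in rad, a list of three. In form: {"grip": [grip, ...], "travel": [[dx, dy, dz], ...], "delta_rot": [[wx, wy, wz], ...]}. A call has exactly 10 rows; each row is the pose to reach, as a shift and turn from the pose measured when the call began, along the tool's axes at that moment; what a row does not reach only later rows make up. A row lasts 1/8 s, in which the tool goes at most 62.5 mm and 10.7 degrees, less where a joint would pass 70% of its speed; a pose out of reach is approached as far as the arm can. A call with a gripper value outside its range is refused whole. The fingers move at their own pace and stop on an object; FORCE is the grip in N (left out, the last holds). Time passes only in rows, so rows that repeat a pose let the fingers close, or fill a call up. It gives the time, the measured TCP pose, the force and the opening at its end, in the units of the state.
- r.state(): the state, without advancing time (a new reading comes with each control period).
- r.read_camera(name): name is "scene" or "top" or "wrist"; returns a dict with "frame" (420x560x3 uint8, red, green, blue), "depth" (420x560 float32, m along the optical axis (not along the pixel's ray), 0 where there is no reading), "camera_matrix" (3x3 intrinsics, pixels), "origin" and "orientation" of the camera in the world. Camera axes: x right, y down, z forward; pixel columns grow to the right and rows downward; lengths in m; the calibration is good to about 2 mm. A picture is of the moment at which its call begins.
- r.sign_off(): hands the job in, once; it reports no verdict.
Trained networks look in the newest picture that a camera, given by its name, has taken for a name from the list of things; names that differ only in an ending like _2 or _b are one class to them, and where a whole thing is asked for, a point or a joint stands for the part that bears it (a point fixed in the world has none). Each returns a list of dicts, best first, with "p" (0 to 1); they miss things now and then, are a little off and sometimes report something else, mostly with a low value. They report only what shows in the picture. A call takes as long as a camera call.
- r.search_frame(thing, camera): "xyz" ([x, y, z] in m, in the coordinates of the camera as it stood for that picture, good to about 4 mm: the middle of the surface that is visible of it).
- r.trace(thing, camera): "region" (420x560 bool, what is visible of it).
The state is a dict: "clock": time; "qpos": joint angles; "dq": joint speeds; "joint_torque": joint torques, N m; "ee_pos": TCP position; "tool_rot": TCP orientation; "contact_force": force on the tool from outside, world axes, zero at the start; "torque": the same for the moment, N m; "finger_gap": finger opening in m.
Only numpy, scipy, OpenCV 4.12 (cv2) and the standard library are available. Lean on these libraries where they do the work, as an engineer would, in place of code of your own. Each camera call takes 0.05 s, during which the arm holds its last target.

## Task

Take the steel bar from the rubber mat and use it to turn the jack's six-hole collar clockwise seen from above, moving the bar on to the next holes as each swing runs out, until the jack's pad is tight under the drive's overhanging mounting tongue and the collar will turn no further. Turn the collar with the bar only, then lay the bar back on the mat; leave the other things lying about where they are.

Things in the scene. Friction and masses are not known exactly. Their poses are not given: they have to be found in the camera images.
- bar: Loose steel tommy bar, 185 mm long, 0.40 kg: a handle 20 mm square and 100 mm long, then a round rod 14 mm thick and 85 mm long, its last 5 mm tapered. Origin on the centre line at the centre of mass, 72 mm from the butt end, 28 mm behind the handle's front face. x axis: along the bar to the rod's tip, 113 mm ahead of the origin. It lies level on a flat of its handle, origin 13 mm above the bench.
- bar_tip (a point): End of the bar's round rod, on its centre line (the bar's axes).
- mat: Black rubber tool mat fixed to the bench, 340 mm (its x) by 220 mm (its y), 3 mm thick; origin at the centre of its underside. The bar and a screwdriver lie on it at the start: the bar on its middle and -x part, the screwdriver across its +x end.
- collar_axis (a point): Point on the collar's vertical axis at the height of its bar holes, 65 mm above the bench; its frame turns with the collar. Six level radial holes: one opens along this frame's +x, the others at 60, 120, 180, 240, 300 degrees about z. Holes 18 mm in diameter, mouths flared to 26 mm; a mouth is 46 mm from the axis, the hole's blind end 24 mm from it (22 mm deep).
- jack: The screw jack, bolted down, origin on its axis at its foot, 8 mm above the bench. Round base, 116 mm across at the foot. On it turns the steel collar, 92 mm across its six bosses, 50 to 80 mm above the bench; it keeps that height. Through it comes the threaded screw (38 mm thick) with the pad on top.
- jack_collar (a joint): Turn of the collar in rad, growing clockwise seen from above. About 0.12 N m turns it; it stays where it is left. The jack's screw rises 14 mm a turn (2.23 mm per rad). 5.0 is the hard stop, where the pad is tight under the tongue; it starts between 1.1 and 1.6, so the turn is too long for one swing.
- jack_pad (a point): Centre of the top face of the jack's round pad (54 mm across), above the collar on the same axis; it rises without turning. The underside of the flange's tongue is 125 mm above the bench: the pad is tight when this point is there.
- flange_edge (a point): Middle of the free edge, underside, of the flange's tongue: 68 mm wide, 125 to 130 mm above the bench, reaching out from the flange over the middle of the jack to the drive's y -22 mm (this point). Two cable glands jut from the housing's end to y 25 mm, 157 to 187 mm above the bench. In the drive's -y half the space around the jack is free: work the bar there.
- drive: Heavy motor drive on its assembly plate, bolted down. Origin on the bench, within 10 mm of the jack's axis in x and y. Plate 8 mm thick: x -100 to 100 mm, y -75 to 345. Flange 125 to 130 mm above the bench: x -75 to 75, y 40 to 345. Housing on it: x -75 to 75, y 47 to 317, to 215 mm above the bench. Heat sink and bearers below: x -95 to 95, y 90 to 320.
- screwdriver: Bystander: loose screwdriver, 180 mm long, 26 mm thick, lying across the +x end of the mat.
- wrench: Bystander: loose flat steel wrench, 170 mm long, 8 mm thick, lying on the bench beside the jack's plate, below the level of the bar holes.
- gland_a: Bystander: loose white cable gland, 38 mm across and 46 mm high, standing on the bench close beside the +x edge of the drive's plate, lower than the bar holes.
- gland_b: Bystander: another such cable gland, standing beside the first.
- cover: Bystander: loose black plastic cover lying open side up, 170 by 100 by 24 mm.
- terminals: Bystander: loose row of terminal blocks on a piece of rail, 120 by 45 by 42 mm.

How it is judged:
On the way, in this order (a step that is already met when the one before it is completed fails the run):
1. the bar's tip is in one of the collar's holes (horizontal distance between bar_tip and collar_axis below 0.039 m and z of bar_tip in the frame of collar_axis between -0.009 and 0.009 m), for 0.1 s.
2. the collar is screwed up until the pad is tight under the tongue (value of joint jack_collar above 4.75 rad), for 0.1 s.
At the end, for the whole second after the job is handed in: The collar stands at its stop (jack_collar above 4.75 rad: the pad within about 0.6 mm of the tongue), and the bar lies still and flat on the mat, the middle of the bar (its origin) over the mat and less than 20 mm above its underside (value of joint jack_collar above 4.75 rad and x of bar in the frame of mat between -0.17 and 0.17 m and y of bar in the frame of mat between -0.11 and 0.11 m and z of bar in the frame of mat below 0.02 m and linear speed of bar below 0.02 m/s); the robot touches nothing.
It fails at once if the gripper or arm pushes on the collar itself (contact force between any of the fingers, the arm and jack_collar above 3 N).
It fails at once if a bystander is shifted by more than 30 mm (distance of any of screwdriver, wrench, gland_a, gland_b, cover, terminals from where it was at the start of the episode above 0.03 m).
It also fails if it takes over 67 s, if anything falls off the work surface, if the arm or the gripper's body presses on something with over 40 N, if the wrist force passes 120 N, or if a joint passes its speed limit or range.

## Working session

There is one attempt and no reset: what is moved stays moved. The work goes in short steps, Python scripts to look and compute and a shell command to move; the robot and the scene stay as the last step left them, time stands still between calls to the robot, and variables do not carry over. Pictures are saved under pics/ and viewed, and the job is handed in when it is done.

```bash
ls; mkdir -p pics; python3 - <<'E'
from plant import r
import cv2
print(r.state(), r.grip_point_offset)
for n in ["scene","top","wrist"]:
    c=r.read_camera(n); cv2.imwrite(f"pics/a_{n}.png",c["frame"][:,:,::-1]); print(n,c["camera_matrix"].tolist(),c["origin"],c["orientation"])
E
```

```text
pics
{'clock': 0.0, 'qpos': array([-1.16600781e+00,  3.20314590e-01,  1.56569063e+00, -1.56614692e-05,
        1.25739998e+00, -2.00163594e-02]), 'dq': array([ 0.00042428, -0.00113639, -0.00173446,  0.0005394 ,  0.00142396,
       -0.00039128]), 'joint_torque': array([-2.47981377e-03, -4.12464809e+01, -2.31975585e+01,  7.25321355e-02,
        4.56847355e-02, -1.60244390e-04]), 'ee_pos': array([ 0.23676754, -0.52342708,  0.21310276]), 'tool_rot': array([ 1.98720279,  0.43044087, -1.98793716]), 'contact_force': array([ 0.37692636, -0.74531691, -0.03564414]), 'torque': array([-0.04615488, -0.03842352,  0.01548043]), 'finger_gap': 0.09097053541495831} 0.0188
scene [[414.61220520925656, 0.0, 272.754689909743], [0.0, 414.61220520925656, 202.334160480299], [0.0, 0.0, 1.0]] [ 1.20017007 -0.13356057  0.71874059] [-1.80562792 -1.62682361  0.69246036]
top [[391.76858522780867, 0.0, 273.9167165000939], [0.0, 391.76858522780867, 207.56552032783853], [0.0, 0.0, 1.0]] [ 0.44573013 -0.0552567   1.14109404] [-2.16813984  2.19398095 -0.07650785]
wrist [[290.83698505565945, 0.0, 275.2307796822601], [0.0, 290.83698505565945, 211.513526384696], [0.0, 0.0, 1.0]] [ 0.29850488 -0.49565286  0.38347675] [ 2.46515557 -1.58893756 -0.1968576 ]
```

View pics/a_scene.png

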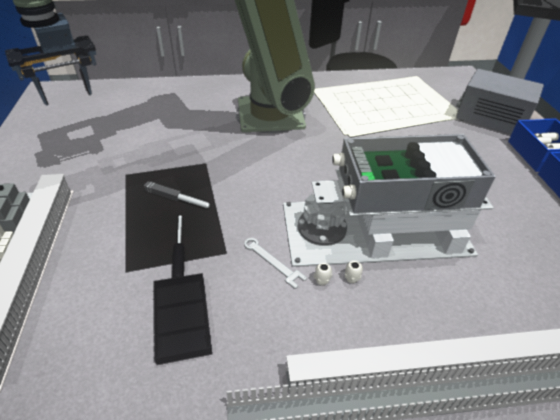

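View pics/a_top.png

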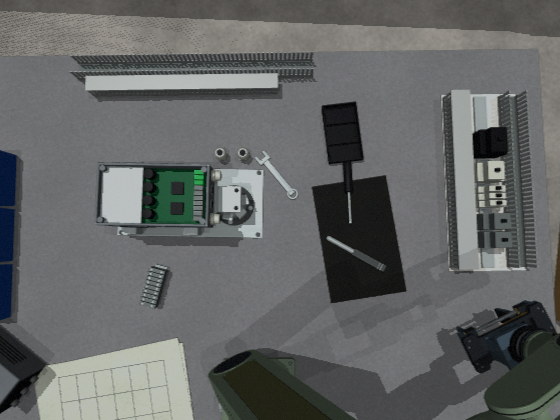

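View pics/a_wrist.png

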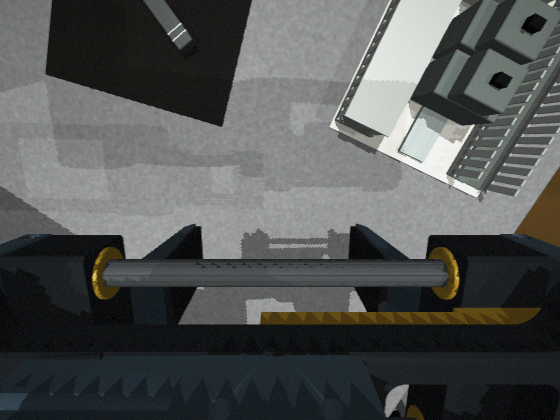

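The top view shows the bar on the mat at px (328–384, 237–270), the jack at about (240,203) and the glands at (220,155) and (242,155). The drive runs to the left (+y), and the wrench is at (275,175). Next I'll measure these positions.

```bash
cat > h.py <<'E'
from plant import r
import numpy as np, cv2
from scipy.spatial.transform import Rotation as R
def cam(n):
    c=r.read_camera(n); c["Rm"]=R.from_rotvec(c["orientation"]).as_matrix(); return c
def pts(c,mask=None):
    d=c["depth"]; v,u=np.nonzero((d>0)&(mask if mask is not None else True))
    z=d[v,u]; K=c["camera_matrix"]
    p=np.stack([(u-K[0,2])/K[0,0]*z,(v-K[1,2])/K[1,1]*z,z],1)
    return p@c["Rm"].T+c["origin"],u,v
def w(c,xyz): return c["Rm"]@np.array(xyz)+c["origin"]
def pix(c,P):
    q=(np.atleast_2d(P)-c["origin"])@c["Rm"]; K=c["camera_matrix"]
    return np.stack([q[:,0]/q[:,2]*K[0,0]+K[0,2],q[:,1]/q[:,2]*K[1,1]+K[1,2]],1)
E
python3 - <<'E'
from h import *
np.set_printoptions(precision=4,suppress=True)
s=r.state(); print("toolR",R.from_rotvec(s["tool_rot"]).as_matrix())
for n in ["top","scene"]:
    c=cam(n)
    for t in ["bar","bar_tip","mat","jack","collar_axis","jack_pad","flange_edge","drive","screwdriver","wrench","gland_a","cover"]:
        for x in r.search_frame(t,n)[:2]: print(n,t,w(c,x["xyz"]),round(x["p"],2))
    for t in ["bar","mat","jack","drive","jack_collar","jack_pad"]:
        tr=r.trace(t,n)
        if tr:
            p,u,v=pts(c,tr[0]["region"]); 
            rect=cv2.minAreaRect(p[:,:2].astype(np.float32))
            print(n,t,"mask",tr[0]["p"],len(p),np.median(p,0),p.min(0),p.max(0),rect)
E
```

```text
toolR [[-0.0005  0.4121 -0.9111]
 [ 0.0012 -0.9111 -0.4121]
 [-1.     -0.0013 -0.    ]]
top bar [ 0.3888 -0.2921  0.0233] 0.81
top bar_tip [ 0.3913 -0.2916  0.0176] 0.76
top mat [ 0.4426 -0.2922  0.0026] 0.89
top jack [0.5143 0.0398 0.0272] 0.83
top collar_axis [0.6838 0.0388 0.0441] 0.62
top collar_axis [0.5162 0.0396 0.08  ] 0.58
top jack_pad [ 0.6316 -0.0524  0.0076] 0.49
top flange_edge [0.5447 0.199  0.1774] 0.78
top flange_edge [0.6819 0.0362 0.0463] 0.64
top drive [0.5474 0.1991 0.1803] 0.76
top screwdriver [ 0.6058 -0.2587  0.0236] 0.87
top wrench [ 0.6313 -0.0547  0.0043] 0.82
top gland_a [ 0.3887 -0.2951  0.0222] 0.53
top gland_a [0.685  0.0365 0.0478] 0.52
top cover [ 0.7506 -0.2549  0.0011] 0.71
top cover [0.547  0.199  0.1799] 0.34
top bar mask 0.96 391 [ 0.3944 -0.2873  0.0215] [ 0.3471 -0.3607 -0.0001] [ 0.4465 -0.2007  0.0285] ((0.3982865512371063, -0.27986788749694824), (0.1814422905445099, 0.02176663652062416), 61.467529296875)
top mat mask 0.64 8270 [ 0.4417 -0.2949  0.0029] [ 0.2579 -0.4226 -0.0046] [ 0.6204 -0.1623  0.0291] ((0.43986618518829346, -0.2927446365356
[... 1870 characters left out ...]
0.06582876294851303), (0.1151396706700325, 0.10071826726198196), 77.95477294921875)
scene drive mask 0.88 19548 [0.6148 0.2169 0.1476] [ 0.1607 -0.0181 -0.0041] [0.6791 0.5909 0.2172] ((0.4176008999347687, 0.2829045057296753), (0.4898419678211212, 0.6311299204826355), 3.9465548992156982)
scene jack_collar mask 0.78 868 [0.5618 0.0564 0.0783] [0.5033 0.019  0.0441] [0.587  0.1154 0.1271] ((0.5509980916976929, 0.06089557334780693), (0.0942189022898674, 0.07152137160301208), 65.29200744628906)
scene jack_pad mask 0.47 61 [0.5545 0.0648 0.0936] [0.547  0.0536 0.0835] [0.566  0.0783 0.1122] ((0.5570685267448425, 0.06497986614704132), (0.024718482047319412, 0.016626868396997452), 81.3871841430664)
```

```bash
python3 - <<'E'
from h import *
c=cam("top"); i=c["frame"][150:290,200:420]; cv2.imwrite("pics/b_top.png",cv2.resize(i[:,:,::-1],None,fx=3.6,fy=3.6,interpolation=cv2.INTER_CUBIC))
c=cam("scene"); i=c["frame"][160:270,270:400]; cv2.imwrite("pics/b_scene.png",cv2.resize(i[:,:,::-1],None,fx=5,fy=5,interpolation=cv2.INTER_CUBIC))
E
```

```text
(no output)
```

View pics/b_top.png

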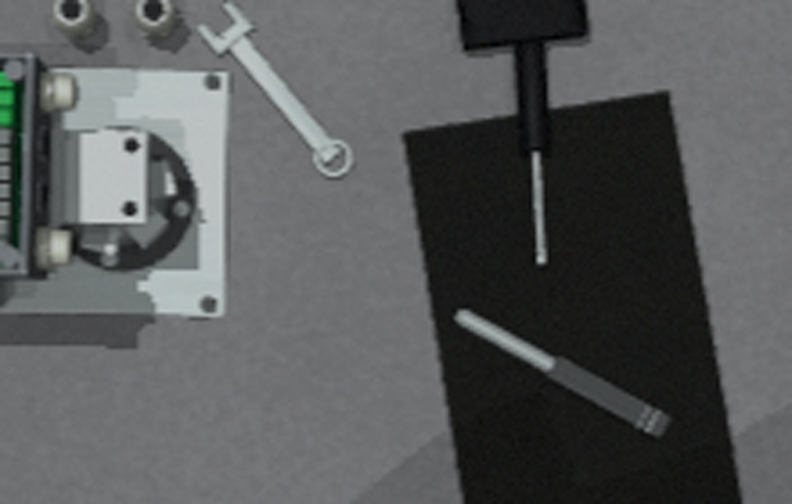

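View pics/b_scene.png

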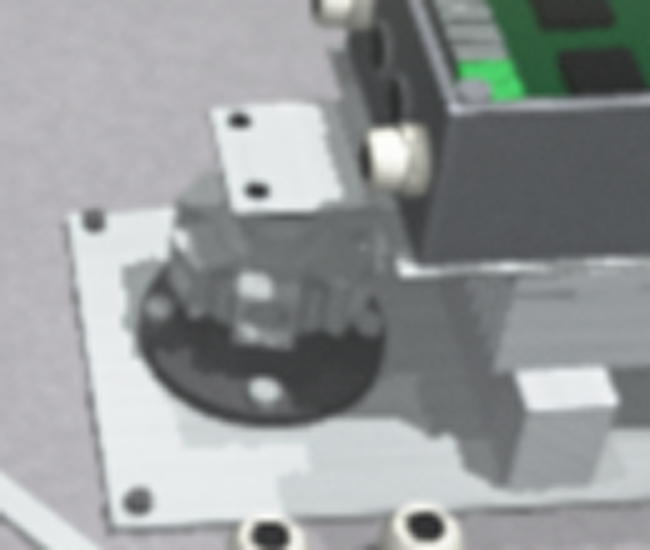

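The rod (bright end) points to the upper left and the butt is at the lower right, towards −y. I'll refine the bar's axis and the drive and jack poses.

```bash
python3 - <<'E'
from h import *
np.set_printoptions(precision=4,suppress=True)
from scipy.optimize import least_squares
c=cam("top")
m=r.trace("bar","top")[0]["region"]
# use pixels at known height intersection: z~0.02
v,u=np.nonzero(m); K=c["camera_matrix"]
ray=np.stack([(u-K[0,2])/K[0,0],(v-K[1,2])/K[1,1],np.ones(len(u))],1)@c["Rm"].T
def onz(z): return c["origin"]+ray*((z-c["origin"][2])/ray[:,2])[:,None]
P=onz(0.019)[:,:2]; rect=cv2.minAreaRect(P.astype(np.float32)); print("bar rect",rect)
ctr=P.mean(0); _,_,V=np.linalg.svd(P-ctr); d=V[0]*np.sign(V[0][1]); t=(P-ctr)@d; print("pca",ctr,np.degrees(np.arctan2(d[1],d[0])),t.min(),t.max(), ctr+d*t.max(), ctr+d*t.min())
tip=ctr+d*t.max(); but=ctr+d*t.min(); print("origin est", tip-d*.113, but+d*.072)
# jack
for n in ["top","scene"]:
    c=cam(n); p,_,_=pts(c)
    sel=(abs(p[:,0]-.548)<.08)&(abs(p[:,1]-.055)<.08)
    q=p[sel]; 
    h=np.histogram(q[:,2],bins=np.arange(0,.14,.005)); print(n,list(zip((h[1][:-1]*1000).round(),h[0])))
    tg=q[(q[:,2]>.124)&(q[:,2]<.136)]; print("tongue",tg.min(0),tg.max(0),cv2.minAreaRect(tg[:,:2].astype(np.float32)) if len(tg)>5 else 0)
    pl=p[(abs(p[:,2]-.008)<.005)&(p[:,0]>.42)&(p[:,0]<.67)&(p[:,1]<.1)&(p[:,1]>-.03)]; print("plate",pl.min(0),pl.max(0))
    cl=q[(q[:,2]>.076)&(q[:,2]<.084)]; print("collar top",len(cl),cl.min(0),cl.max(0))
    print(np.c_[np.hypot(cl[:,0]-.548,cl[:,1]-.057).max()])
    # base dark disc: pixels dark
E
```

```text
bar rect ((0.3989298939704895, -0.27952563762664795), (0.18563002347946167, 0.020739663392305374), 60.21430969238281)
pca [ 0.3942 -0.2876] 60.445661353018835 -0.08345308684304419 0.1021618426524352 [ 0.4446 -0.1987] [ 0.353  -0.3602]
origin est [ 0.3888 -0.297 ] [ 0.3885 -0.2975]
top [(np.float64(0.0), np.int64(179)), (np.float64(5.0), np.int64(906)), (np.float64(10.0), np.int64(248)), (np.float64(15.0), np.int64(145)), (np.float64(20.0), np.int64(141)), (np.float64(25.0), np.int64(28)), (np.float64(30.0), np.int64(2)), (np.float64(35.0), np.int64(0)), (np.float64(40.0), np.int64(0)), (np.float64(45.0), np.int64(0)), (np.float64(50.0), np.int64(5)), (np.float64(55.0), np.int64(8)), (np.float64(60.0), np.int64(6)), (np.float64(65.0), np.int64(7)), (np.float64(70.0), np.int64(7)), (np.float64(75.0), np.int64(139)), (np.float64(80.0), np.int64(115)), (np.float64(85.0), np.int64(1)), (np.float64(90.0), np.int64(0)), (np.float64(95.0), np.int64(0)), (np.float64(100.0), np.int64(0)), (np.float64(105.0), np.int64(0)), (np.float64(110.0), np.int64(1)), (np.float64(115.0), np.int64(0)), (np.
[... 978 characters left out ...]
 (np.float64(80.0), np.int64(250)), (np.float64(85.0), np.int64(24)), (np.float64(90.0), np.int64(29)), (np.float64(95.0), np.int64(15)), (np.float64(100.0), np.int64(3)), (np.float64(105.0), np.int64(2)), (np.float64(110.0), np.int64(8)), (np.float64(115.0), np.int64(0)), (np.float64(120.0), np.int64(5)), (np.float64(125.0), np.int64(552)), (np.float64(130.0), np.int64(278)), (np.float64(135.0), np.int64(58))]
tongue [0.4719 0.0361 0.1245] [0.623  0.1345 0.1359] ((0.554803729057312, 0.07723125070333481), (0.15382125973701477, 0.0892525166273117), 10.375778198242188)
plate [ 0.4433 -0.0299  0.003 ] [0.6698 0.0999 0.013 ]
collar top 527 [0.4967 0.0205 0.076 ] [0.5856 0.1145 0.084 ]
[[0.0583]]
```

```bash
python3 -m creep '{"grip":[100,100,100,100,100,100,100,60,60,60],"travel":[[2,-3,-5],[4,-6,-9],[6,-8.5,-14],[8,-11.5,-18.5],[10,-14.4,-23.2],[12,-14.4,-23.2],[13,-14.4,-23.2],[13,-14.4,-23.2],[13,-14.4,-23.2],[13,-14.4,-23.2]],"delta_rot":[[-0.12,0,0],[-0.25,0,0],[-0.38,0,0],[-0.5,0,0],[-0.628,0,0],[-0.628,0,0],[-0.628,0,0],[-0.628,0,0],[-0.628,0,0],[-0.628,0,0]]}' 40
python3 - <<'E'
from h import *
np.set_printoptions(precision=4,suppress=True)
s=r.state(); print(s["ee_pos"],s["clock"],s["finger_gap"]);M=R.from_rotvec(s["tool_rot"]).as_matrix();print(M)
c=cam("wrist"); im=c["frame"][:,:,::-1].copy()
o=np.array([.3887,-.297,.023]); d=np.array([np.cos(np.radians(60.3)),np.sin(np.radians(60.3)),0])
for k in (-.072,0,.028): 
    q=pix(c,o+d*k)[0]; cv2.circle(im,(int(q[0]),int(q[1])),4,(0,0,255),1)
cv2.imwrite("pics/c_wrist.png",im)
E
```

```text
clock: 3.6
ee_pos: [0.3891, -0.2979, 0.0847]
tool_rot: [1.58, 0.916, -1.58]
contact_force: [0.2, 0.1, 1.7]
finger_gap: 0.0644
[ 0.3891 -0.2979  0.0847] 3.6 0.06435272319972112
[[ 0.0012  0.8683 -0.4961]
 [-0.001  -0.4961 -0.8683]
 [-1.      0.0016  0.0003]]
```

View pics/c_wrist.png

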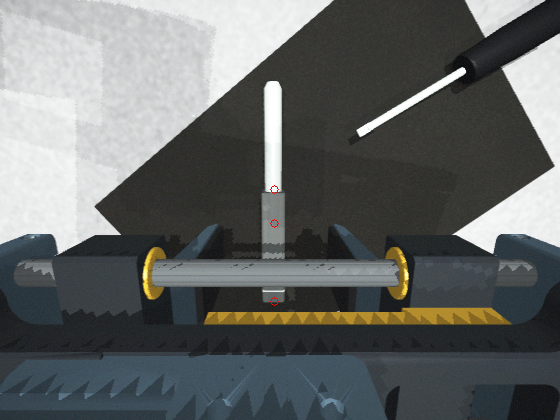

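The markers for the handle's front face and butt fall on the bar in the wrist picture at (274,189) and (274,300), so the alignment is good. Descending to grip.

```bash
python3 -m creep '{"grip":[60,60,60,60,10,10,10,10,10,10],"travel":[[3,0,0],[6,0,0],[7.8,0,0],[7.8,0,0],[7.8,0,0],[7.8,0,0],[7.8,0,0],[7.8,0,0],[7.8,0,0],[7.8,0,0]],"delta_rot":[[0,0,0],[0,0,0],[0,0,0],[0,0,0],[0,0,0],[0,0,0],[0,0,0],[0,0,0],[0,0,0],[0,0,0]]}' 50
```

```text
clock: 4.9
ee_pos: [0.3885, -0.2974, 0.0069]
tool_rot: [1.58, 0.917, -1.58]
contact_force: [-3.7, 0.9, 5.7]
finger_gap: 0.0197
```

```bash
python3 -m creep '{"grip":[10,10,10,10,10,10,10,10,10,10],"travel":[[-3,0,0],[-7,0,0],[-11.3,0,0],[-11.3,2.5,-4],[-11.3,5,-8],[-11.3,7.5,-12],[-11.3,9.6,-15.5],[-11.3,9.6,-15.5],[-11.3,9.6,-15.5],[-11.3,9.6,-15.5]],"delta_rot":[[0,0,0],[0,0,0],[0,0,0],[-0.13,0,0],[-0.26,0,0],[-0.39,0,0],[-0.52,0,0],[-0.52,0,0],[-0.52,0,0],[-0.52,0,0]]}' 50
python3 - <<'E'
from h import *
np.set_printoptions(precision=4,suppress=True)
s=r.state(); print(s["ee_pos"],s["contact_force"]);M=R.from_rotvec(s["tool_rot"]).as_matrix();print(M)
c=cam("wrist"); im=c["frame"][:,:,::-1].copy(); print(c["origin"],c["Rm"][:,2])
cv2.imwrite("pics/d_wrist.png",im)
c=cam("scene"); i=c["frame"][160:270,200:400]; cv2.imwrite("pics/d_scene.png",cv2.resize(i[:,:,::-1],None,fx=4,fy=4,interpolation=cv2.INTER_CUBIC))
E
```

```text
clock: 6.15
ee_pos: [0.5476, -0.2108, 0.1195]
tool_rot: [1.209, 1.21, -1.21]
contact_force: [-0.2, -0.3, -3.6]
finger_gap: 0.0197
[ 0.5476 -0.2108  0.1195] [-0.1932 -0.2792 -3.5648]
[[-0.0013  1.     -0.0002]
 [ 0.0002 -0.0002 -1.    ]
 [-1.     -0.0013 -0.0002]]
[ 0.5482 -0.1432  0.2898] [-0.0015 -0.239  -0.971 ]
```

View pics/d_wrist.png

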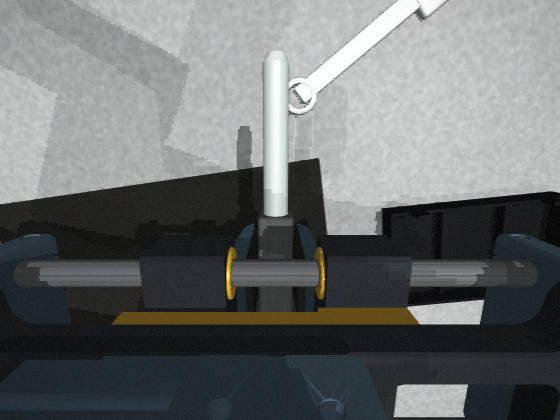

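View pics/d_scene.png

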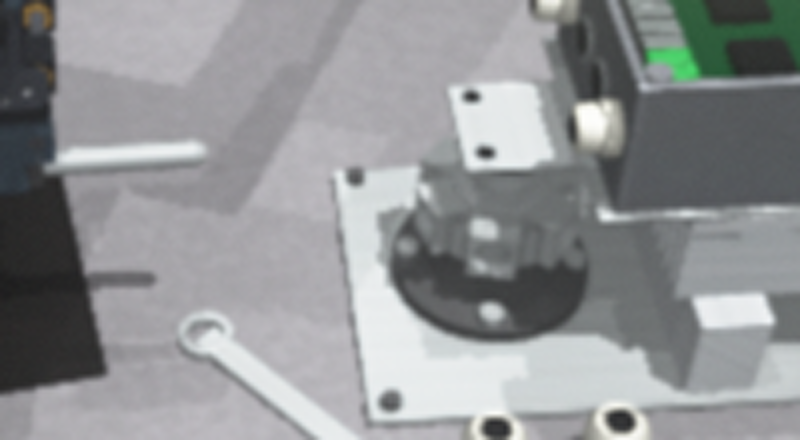

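The wrist view shows the rod straight in the grip (column ~275), but the jack lies outside its field. I'll tilt the tool to look at the collar's holes.

```bash
python3 -m creep '{"grip":[10,10,10,10,10,10,10,10,10,10],"travel":[[0,-2,-3],[0,-4,-6],[0,-6,-9],[0,-6,-10],[0,-6,-10],[0,-6,-10],[0,-6,-10],[0,-6,-10],[0,-6,-10],[0,-6,-10]],"delta_rot":[[0,0.15,0],[0,0.3,0],[0,0.45,0],[0,0.6,0],[0,0.7,0],[0,0.7,0],[0,0.7,0],[0,0.7,0],[0,0.7,0],[0,0.7,0]]}' 50
python3 - <<'E'
from h import *
np.set_printoptions(precision=4,suppress=True)
s=r.state(); print(s["ee_pos"],s["contact_force"])
c=cam("wrist"); im=c["frame"][:,:,::-1].copy(); print(c["origin"],c["Rm"][:,2])
cv2.imwrite("pics/e_wrist.png",im)
for t in ["collar_axis","jack","jack_pad","flange_edge"]:
    for x in r.search_frame(t,"wrist")[:2]: print(t,w(c,x["xyz"]),x["p"],pix(c,w(c,x["xyz"])))
np.savez("e.npz",**{k:c[k] for k in c})
for a in np.arange(-180,1,15):
    print(a,pix(c,[.548+.046*np.cos(np.radians(a)),.058+.046*np.sin(np.radians(a)),.065])[0])
E
```

```text
clock: 7.5
ee_pos: [0.4881, -0.1106, 0.1202]
tool_rot: [1.702, 1.703, -0.793]
contact_force: [-0.4, -0.5, -4.3]
finger_gap: 0.0195
[ 0.4881 -0.1106  0.1202] [-0.4251 -0.5166 -4.2622]
[ 0.4884 -0.1687  0.2937] [-0.0006  0.4419 -0.8971]
collar_axis [0.5359 0.0428 0.0782] 0.81 [[323.7205 115.6499]]
jack [0.5386 0.0383 0.0749] 0.78 [[326.2814 121.6442]]
jack [0.5324 0.0372 0.0787] 0.56 [[320.6292 119.6918]]
jack_pad [0.5348 0.0506 0.1115] 0.65 [[327.4094  81.6816]]
jack_pad [ 0.6614 -0.035   0.0097] 0.62 [[435.8077 216.7981]]
flange_edge [0.5513 0.0908 0.0649] 0.79 [[332.707  91.832]]
flange_edge [0.5335 0.051  0.1118] 0.7 [[325.9764  81.1846]]
-180 [288.4868 114.0756]
-165 [290.2268 122.7209]
-150 [294.9935 131.0566]
-135 [302.5784 138.4412]
-120 [312.5103 144.257 ]
-105 [324.0679 147.984 ]
-90 [336.3386 149.2731]
-75 [348.317  148.0007]
-60 [359.0252 144.2886]
-45 [367.6298 138.4846]
-30 [373.5281 131.1077]
-15 [376.3891 122.7755]
0 [376.151  114.1294]
```

View pics/e_wrist.png

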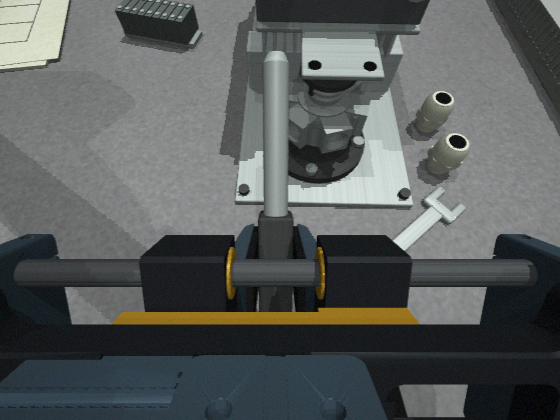

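```bash
python3 - <<'E'
import cv2,numpy as np
z=np.load("e.npz"); i=z["frame"][60:195,265:385,::-1]
i=cv2.resize(i,None,fx=4.4,fy=4.4,interpolation=cv2.INTER_CUBIC); cv2.imwrite("pics/e_zoom.png",cv2.convertScaleAbs(i,alpha=1.5))
E
```

```text
(no output)
```

View pics/e_zoom.png

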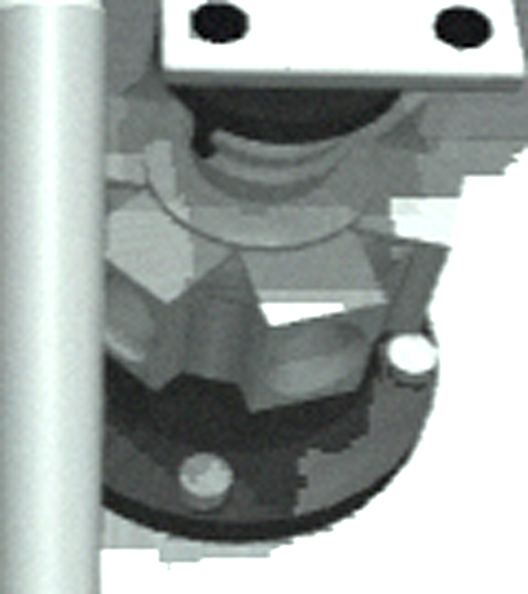

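The zoomed view shows one boss face nearly towards the camera, with its hole at zoom (318,356). Its neighbour to the left is partly behind the rod. I'll compute the axis and hole angle.

```bash
python3 - <<'E'
import numpy as np
from scipy.optimize import least_squares
np.set_printoptions(precision=4,suppress=True)
c=np.load("e.npz"); K=c["camera_matrix"]
def P(zx,zy,z):
    u=265+zx/4.4-.4; v=60+zy/4.4-.4
    ray=c["Rm"]@np.array([(u-K[0,2])/K[0,0],(v-K[1,2])/K[1,1],1]); return (c["origin"]+ray*(z-c["origin"][2])/ray[2])[:2]
base=np.array([P(x,y,.008) for x,y in [(120,505),(180,530),(260,540),(330,522),(400,465),(432,400)]])
f=least_squares(lambda p:np.hypot(*(base-p[:2]).T)-.058,[.548,.058]); print("axis base",f.x,f.fun*1000)
m=P(318,356,.065); a=P(270,328,.08); b=P(388,300,.08); a2=P(252,410,.05); b2=P(362,388,.05); e=P(170,300,.08)
print("mouth",m,"corners",a,b,a2,b2,e,np.hypot(*(a-b)))
for p,q in((a,b),(a2,b2)):
    t=q-p; n=np.array([t[1],-t[0]]); print("normal deg",np.degrees(np.arctan2(n[1],n[0])), "mid",(p+q)/2)
ax=f.x
for nm,p in dict(m=m,top=(a+b)/2,bot=(a2+b2)/2).items(): d=p-ax; print(nm,np.hypot(*d),np.degrees(np.arctan2(d[1],d[0])))
mid=(m+(a+b)/2+(a2+b2)/2)/3; print(mid)
# collar top ring / pad ring
ring=np.array([P(x,y,.080) for x,y in [(165,205),(200,232),(265,248),(330,235),(360,212)]]); print(ring)
E
```

```text
axis base [0.5385 0.0684] [-0.9021 -0.148   1.0757  0.5132 -1.0244 -0.0333]
mouth [0.5495 0.0229] corners [0.5359 0.0179] [0.5621 0.0257] [0.5365 0.0193] [0.5631 0.0258] [0.5148 0.0257] 0.027322998648090714
normal deg -73.38609186178788 mid [0.549  0.0218]
normal deg -76.27443957089957 mid [0.5498 0.0226]
m 0.04683178742687105 -76.42506389019368
top 0.04775877349988526 -77.3060438454013
bot 0.047213382550132875 -76.19357588869536
[0.5495 0.0224]
[[0.5149 0.0536]
 [0.5224 0.0454]
 [0.5366 0.0407]
 [0.5514 0.0446]
 [0.5588 0.0515]]
```

```bash
cat >> h.py <<'E'
AX=np.array([.5385,.0684])
R0=np.array([[0,1,0],[0,0,-1],[-1,0,0]],float)
def go(alpha,Rr,z,ax=AX):
    """print travel(cm) & delta_rot to pose TCP at radius Rr, angle alpha deg, height z"""
    s=r.state(); M=R.from_rotvec(s["tool_rot"]).as_matrix(); p=s["ee_pos"]
    a=np.radians(alpha); T=np.array([ax[0]+Rr*np.cos(a),ax[1]+Rr*np.sin(a),z])
    Mt=R.from_euler("z",a+np.pi/2).as_matrix()@R0
    print(alpha,Rr,"travel",(M.T@(T-p)*100).round(2),"rot",R.from_matrix(M.T@Mt).as_rotvec().round(3))
def where(ax=AX):
    s=r.state(); M=R.from_rotvec(s["tool_rot"]).as_matrix(); p=s["ee_pos"]; d=p[:2]-ax
    b=-M[:,2]; print("t",round(s["clock"],2),"alpha",np.degrees(np.arctan2(d[1],d[0])).round(2),"R",np.hypot(*d).round(4),"z",p[2].round(4),"bar heading-180",(np.degrees(np.arctan2(b[1],b[0]))-180).round(2),"tiltz",b[2].round(4),"F",s["contact_force"].round(1),"T",s["torque"].round(2),"gap",round(s["finger_gap"],4),"q",s["qpos"].round(2))
E
python3 - <<'E'
from h import *
where(); go(-76,.19,.12); go(-76,.19,.059); go(-76,.144,.059)
E
```

```text
t 7.75 alpha -105.73 R 0.1862 z 0.1199 bar heading-180 -90.03 tiltz 0.6441 F [ 0.4 -0.3 -3.3] T [-0.87 -0.06 -0.  ] gap 0.0199 q [-0.61  0.5   1.76  0.57  1.37 -0.87]
-76 0.19 travel [-0.34  9.65  0.38] rot [-0.235 -0.696 -0.085]
-76 0.19 travel [4.33 9.65 4.31] rot [-0.235 -0.696 -0.085]
-76 0.144 travel [7.2  8.54 0.89] rot [-0.235 -0.696 -0.085]
```

```bash
python3 -m creep '{"grip":[10,10,10,10,10,10,10,10,10,10],"travel":[[0,2.5,0.1],[-0.1,5,0.2],[-0.2,7.5,0.3],[-0.34,9.65,0.38],[-0.34,9.65,0.38],[1.5,9.65,2],[3.3,9.65,3.4],[4.33,9.65,4.31],[4.33,9.65,4.31],[4.33,9.65,4.31]],"delta_rot":[[-0.06,-0.17,-0.02],[-0.12,-0.35,-0.04],[-0.18,-0.52,-0.06],[-0.235,-0.696,-0.085],[-0.235,-0.696,-0.085],[-0.235,-0.696,-0.085],[-0.235,-0.696,-0.085],[-0.235,-0.696,-0.085],[-0.235,-0.696,-0.085],[-0.235,-0.696,-0.085]]}' 50
python3 - <<'E'
from h import *
where(); go(-76,.144,.059)
c=cam("wrist"); cv2.imwrite("pics/f_wrist.png",c["frame"][:,:,::-1])
c2=cam("scene"); i=c2["frame"][170:270,240:390]; cv2.imwrite("pics/f_scene.png",cv2.resize(i[:,:,::-1],None,fx=5,fy=5,interpolation=cv2.INTER_CUBIC))
for n,C in (("wrist",c),("scene",c2)):
    m=r.trace("bar",n)[0]["region"]; p,_,_=pts(C,m); p=p[(p[:,1]>-.09)]
    print(n,len(p)); 
    for lo in np.arange(-.09,.02,.015):
        k=p[(p[:,1]>lo)&(p[:,1]<lo+.015)]
        if len(k): print(lo.round(3),k.mean(0),k[:,2].max(),len(k))
E
```

```text
clock: 9.0
ee_pos: [0.5849, -0.1164, 0.0596]
tool_rot: [1.029, 1.314, -1.027]
contact_force: [0.1, -0.3, -4.6]
finger_gap: 0.0197
t 9.0 alpha -75.9 R 0.1905 z 0.0596 bar heading-180 -76.03 tiltz 0.0002 F [ 0.1 -0.3 -4.6] T [ 0.04 -0.13 -0.  ] gap 0.0197 q [-0.22  0.49  1.72  0.    0.93 -0.46]
-76 0.144 travel [ 0.06 -0.04 -4.65] rot [-0.    -0.    -0.001]
wrist 4092
-0.09 [ 0.57752717 -0.08296404  0.06987957] 0.07527511414734522 706
-0.075 [ 0.57332968 -0.06735633  0.07086007] 0.07340510659620728 684
-0.06 [ 0.56964033 -0.05242769  0.07079486] 0.07394310473020066 756
-0.045 [ 0.56574016 -0.03741186  0.07080768] 0.07431142613867003 810
-0.03 [ 0.56213264 -0.02239353  0.07085618] 0.07429351670256812 855
-0.015 [ 0.56027522 -0.01214958  0.07032422] 0.0740599179287936 281
scene 117
-0.06 [ 0.57429784 -0.04673917  0.06888108] 0.06899467294802952 2
-0.045 [ 0.56984414 -0.03738292  0.06911224] 0.07409700613678938 44
-0.03 [ 0.55970321 -0.02234379  0.06299467] 0.0742273513079813 44
-0.015 [ 0.55098018 -0.01085824  0.05587566] 0.07321846312539826 24
0.0 [0.50675809 0.00127751 0.00826332] 0.009443202381774762 3
```

View pics/f_wrist.png

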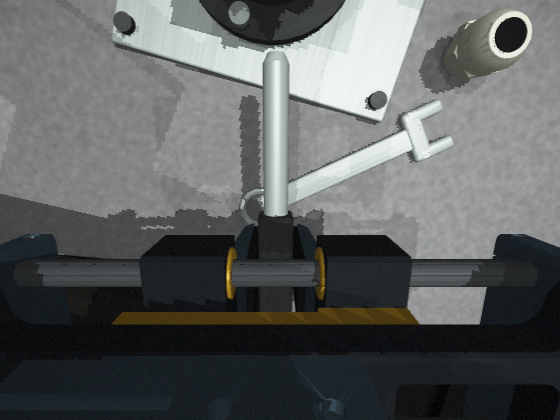

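View pics/f_scene.png

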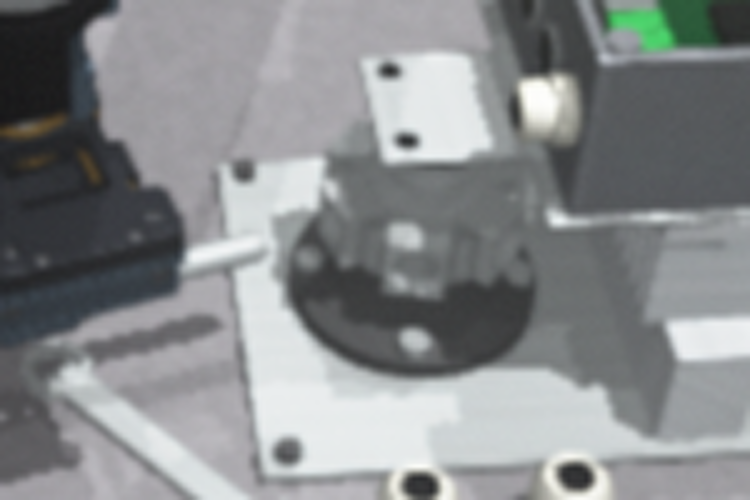

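Bar height (65 mm) and line (within 1 mm) both match the hole. Inserting gently.

```bash
python3 -m creep '{"grip":[10,10,10,10,10,10,10,10,10,10],"travel":[[0,0,-1],[0,0,-1.8],[0,0,-2.4],[0,0,-3],[0,0,-3.5],[0,0,-4],[0,0,-4.4],[0,0,-4.6],[0,0,-4.6],[0,0,-4.6]],"delta_rot":[[0,0,0],[0,0,0],[0,0,0],[0,0,0],[0,0,0],[0,0,0],[0,0,0],[0,0,0],[0,0,0],[0,0,0]]}' 50
python3 - <<'E'
from h import *
where()
c2=cam("scene"); i=c2["frame"][170:270,240:390]; cv2.imwrite("pics/g_scene.png",cv2.resize(i[:,:,::-1],None,fx=5,fy=5,interpolation=cv2.INTER_CUBIC))
c=cam("wrist"); i=c["frame"][:230,150:430]; cv2.imwrite("pics/g_wrist.png",cv2.resize(i[:,:,::-1],None,fx=2.5,fy=2.5))
E
```

```text
clock: 10.45
ee_pos: [0.5739, -0.0716, 0.0598]
tool_rot: [1.028, 1.314, -1.026]
contact_force: [-0.1, 0.0, -2.7]
finger_gap: 0.0197
t 10.45 alpha -75.82 R 0.1444 z 0.0598 bar heading-180 -75.99 tiltz -0.0003 F [-0.1  0.  -2.7] T [ 0.01 -0.04  0.02] gap 0.0197 q [-0.14  0.46  1.77  0.    0.91 -0.39]
```

View pics/g_scene.png

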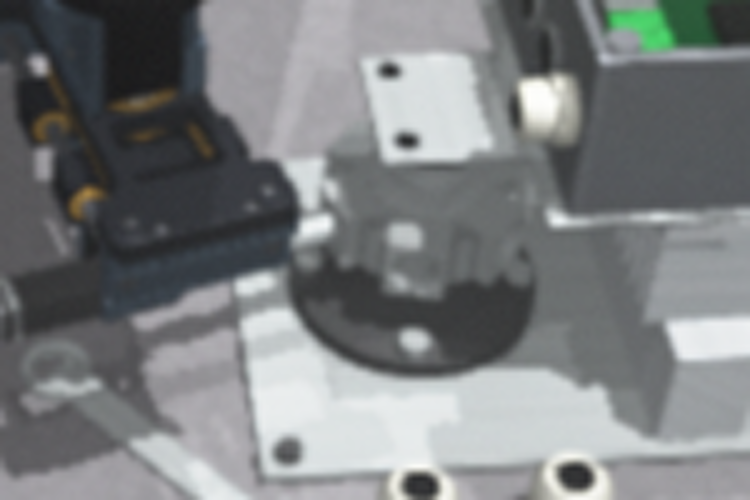

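View pics/g_wrist.png

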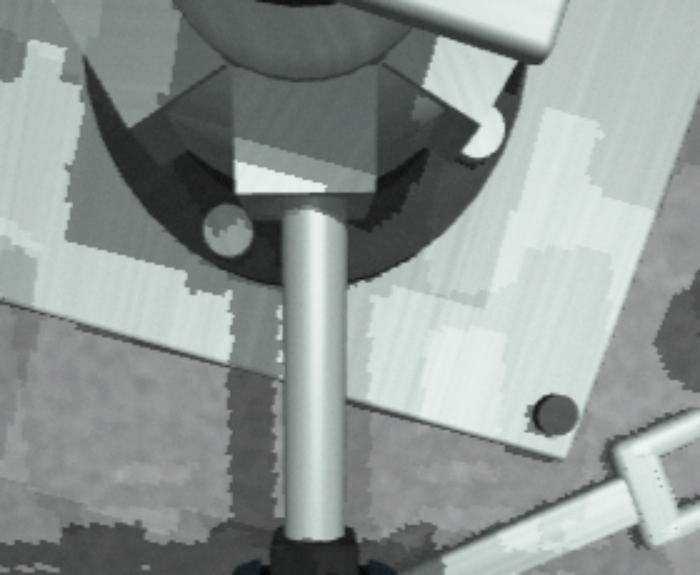

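The rod is well inside the hole, with only about 2 mm of lateral offset. First swing, clockwise.

```bash
python3 -m creep '{"grip":[10,10,10,10,10,10,10,10,10,10],"travel":[[0,-1.72,-0.1],[0,-3.42,-0.41],[0,-5.07,-0.92],[0,-6.65,-1.63],[0,-8.13,-2.52],[0,-9.5,-3.57],[0,-10.72,-4.79],[0,-11.8,-6.14],[0,-12.7,-7.61],[0,-13.42,-9.18]],"delta_rot":[[0.12,0,0],[0.24,0,0],[0.36,0,0],[0.48,0,0],[0.6,0,0],[0.72,0,0],[0.84,0,0],[0.96,0,0],[1.08,0,0],[1.2,0,0]]}' 50
python3 - <<'E'
from h import *
where()
for a in (-155,-165,-172): go(a,.144,.059)
c=cam("wrist"); i=c["frame"][:230,150:430]; cv2.imwrite("pics/h_wrist.png",cv2.resize(i[:,:,::-1],None,fx=2.5,fy=2.5))
E
```

```text
clock: 11.8
ee_pos: [0.4229, -0.0157, 0.0602]
tool_rot: [1.877, 0.586, -1.867]
contact_force: [2.5, -3.3, -4.2]
finger_gap: 0.0197
t 11.8 alpha -143.98 R 0.143 z 0.0602 bar heading-180 -145.06 tiltz 0.0042 F [ 2.5 -3.3 -4.2] T [-0.7  -0.51 -0.49] gap 0.0197 q [-0.06  0.25  2.12 -0.    0.76  0.9 ]
-155 0.144 travel [ 0.11 -2.75 -0.11] rot [ 0.173 -0.005 -0.004]
-165 0.144 travel [ 0.1  -5.18 -0.76] rot [ 0.348 -0.005 -0.004]
-172 0.144 travel [ 0.1  -6.79 -1.46] rot [ 0.47  -0.005 -0.003]
```

View pics/h_wrist.png

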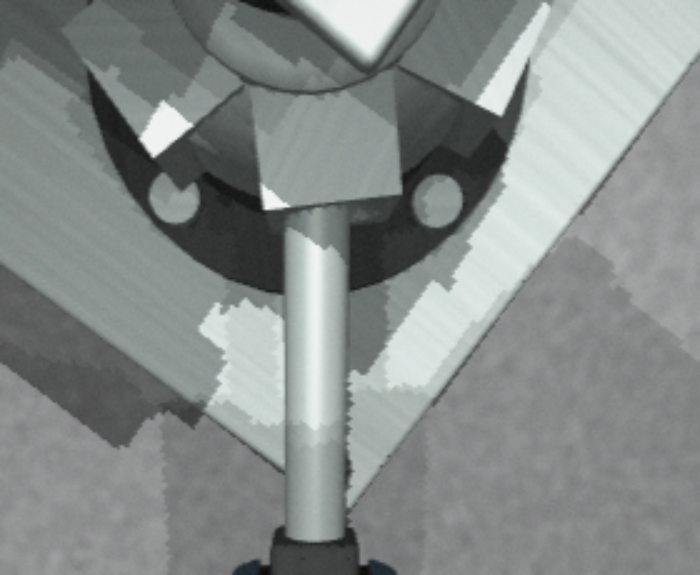

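The collar turned (the boss lags the bar by about 6° because of play). Continuing to −172°, then pulling out.

```bash
python3 -m creep '{"grip":[10,10,10,10,10,10,10,10,10,10],"travel":[[0.1,-1.4,0],[0.1,-2.75,-0.11],[0.1,-4,-0.4],[0.1,-5.18,-0.76],[0.1,-6.79,-1.46],[0.1,-6.79,-1.46],[0.1,-6.79,-1.46],[0.1,-7.3,-0.5],[0.1,-8.1,1.1],[0.1,-8.9,2.6]],"delta_rot":[[0.09,-0.003,-0.002],[0.173,-0.005,-0.004],[0.26,-0.005,-0.004],[0.348,-0.005,-0.004],[0.47,-0.005,-0.003],[0.47,-0.005,-0.003],[0.47,-0.005,-0.003],[0.47,-0.005,-0.003],[0.47,-0.005,-0.003],[0.47,-0.005,-0.003]]}' 50
python3 - <<'E'
from h import *
where()
c=cam("wrist"); i=c["frame"][:230,150:430]; cv2.imwrite("pics/i_wrist.png",cv2.resize(i[:,:,::-1],None,fx=2.5,fy=2.5))
c2=cam("scene"); i=c2["frame"][170:270,240:390]; cv2.imwrite("pics/i_scene.png",cv2.resize(i[:,:,::-1],None,fx=5,fy=5,interpolation=cv2.INTER_CUBIC))
E
```

```text
clock: 13.1
ee_pos: [0.3464, 0.0436, 0.0585]
tool_rot: [2.146, 0.15, -2.155]
contact_force: [-0.1, 0.7, -4.2]
finger_gap: 0.0194
t 13.1 alpha -172.65 R 0.1937 z 0.0585 bar heading-180 -172.11 tiltz -0.0038 F [-0.1  0.7 -4.2] T [0.03 0.04 0.02] gap 0.0194 q [0.09 0.16 2.26 0.   0.72 1.52]
```

View pics/i_wrist.png

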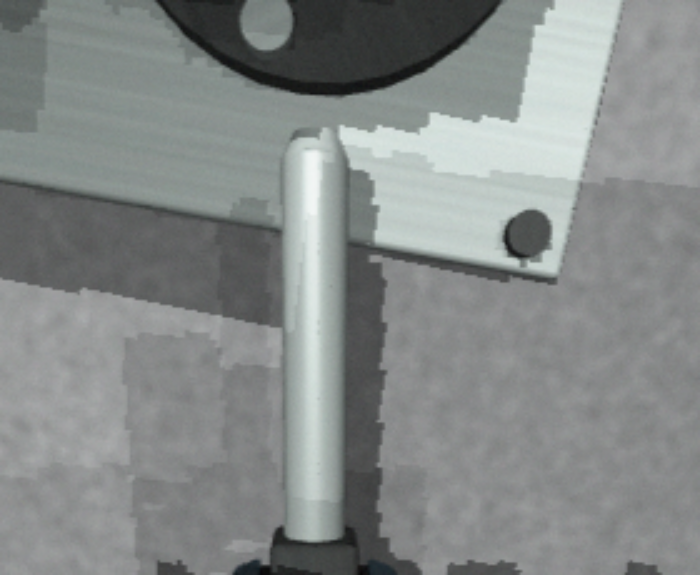

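View pics/i_scene.png

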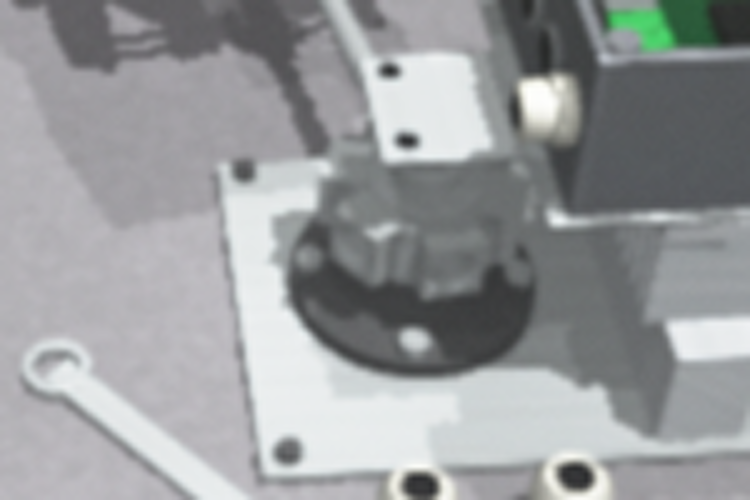

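```bash
python3 -m creep '{"grip":[10,10,10,10,10,10,10,10,10,10],"travel":[[-2,3.2,-0.27],[-4,6.34,-1.09],[-6,9.28,-2.42],[-8.1,11.95,-4.22],[-8.1,14.27,-6.46],[-8.1,16.19,-9.06],[-8.1,17.64,-11.94],[-8.1,18.58,-15.03],[-8.1,18.98,-18.23],[-8.1,18.84,-21.45]],"delta_rot":[[-0.17,0,0],[-0.34,0,0],[-0.51,0,0],[-0.68,0,0],[-0.85,0,0],[-1.02,0,0],[-1.19,0,0],[-1.36,0,0],[-1.53,0,0],[-1.7,0,0]]}' 50
python3 - <<'E'
from h import *
where(); go(-60,.19,.14); go(-47,.19,.14); go(-47,.19,.1)
E
```

```text
clock: 14.45
ee_pos: [0.5849, -0.114, 0.1374]
tool_rot: [1.005, 1.331, -1.01]
contact_force: [-0.8, 0.0, -4.1]
finger_gap: 0.0195
t 14.45 alpha -75.74 R 0.1882 z 0.1374 bar heading-180 -74.42 tiltz 0.0024 F [-0.8  0.  -4.1] T [-0.01 -0.14 -0.01] gap 0.0195 q [-0.21  0.41  1.63 -0.    1.11 -0.48]
-60 0.19 travel [-0.29  5.16 -0.41] rot [-0.252 -0.003  0.005]
-47 0.19 travel [-0.31  9.18 -1.95] rot [-0.479 -0.004  0.005]
-47 0.19 travel [ 3.69  9.2  -1.94] rot [-0.479 -0.004  0.005]
```

```bash
python3 -m creep '{"grip":[10,10,10,10,10,10,10,10,10,10],"travel":[[0,2.6,-0.1],[0,5.16,-0.41],[0,7.2,-1.1],[1.2,9.2,-1.94],[2.5,9.2,-1.94],[2.5,9.2,-1.94],[2.5,9.2,-1.94],[2.5,9.2,-1.94],[2.5,9.2,-1.94],[2.5,9.2,-1.94]],"delta_rot":[[-0.125,0,0],[-0.252,-0.003,0.005],[-0.36,-0.003,0.005],[-0.479,-0.004,0.005],[-0.479,-0.004,0.005],[-0.479,-0.004,0.005],[-0.479,-0.004,0.005],[-0.479,-0.004,0.005],[-0.479,-0.004,0.005],[-0.479,-0.004,0.005]]}' 50
python3 - <<'E'
from h import *
where()
c=cam("wrist"); np.savez("j.npz",**c); i=c["frame"][:230,150:430]; cv2.imwrite("pics/j_wrist.png",cv2.resize(i[:,:,::-1],None,fx=2.5,fy=2.5))
go(-47,.19,.059)
E
```

```text
clock: 15.7
ee_pos: [0.6682, -0.0707, 0.1123]
tool_rot: [0.641, 1.473, -0.641]
contact_force: [-0.5, -0.2, -4.3]
finger_gap: 0.0195
t 15.7 alpha -47.01 R 0.1902 z 0.1123 bar heading-180 -46.99 tiltz -0.0007 F [-0.5 -0.2 -4.3] T [ 0.06 -0.12 -0.05] gap 0.0195 q [-0.12  0.54  1.47 -0.    1.13 -0.87]
-47 0.19 travel [ 5.32  0.   -0.02] rot [ 0.     0.001 -0.   ]
```

View pics/j_wrist.png

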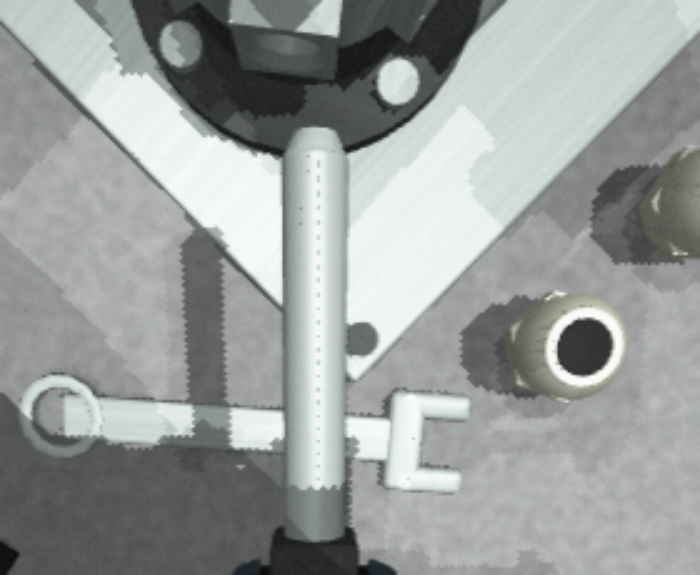

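```bash
cat >> h.py <<'E'
def boss(f,tl,tr,bl,br,s=2.5,ox=150,oy=0):
    c=np.load(f); K=c["camera_matrix"]
    def P(q,z):
        u=ox+(q[0]+.5)/s-.5; v=oy+(q[1]+.5)/s-.5
        ray=c["Rm"]@np.array([(u-K[0,2])/K[0,0],(v-K[1,2])/K[1,1],1]); return (c["origin"]+ray*(z-c["origin"][2])/ray[2])[:2]
    for a,b,z in((tl,tr,.08),(bl,br,.05)):
        if a is None: continue
        a,b=P(a,z),P(b,z); t=b-a; n=np.degrees(np.arctan2(-t[0],t[1])); m=(a+b)/2; d=m-AX
        print("normal",n.round(1),"mid",m.round(4),"width",np.hypot(*t).round(4),"polar",np.degrees(np.arctan2(d[1],d[0])).round(1),np.hypot(*d).round(4),"axis by normal",(m-.046*np.array([np.cos(np.radians(n)),np.sin(np.radians(n))])).round(4))
E
python3 -c "
from h import *
boss('j.npz',(230,20),(340,38),(240,68),(338,80))"
```

```text
normal -55.1 mid [0.5653 0.03  ] width 0.0272 polar -55.1 0.0468 axis by normal [0.539  0.0677]
normal -53.2 mid [0.5653 0.03  ] width 0.0281 polar -55.1 0.0468 axis by normal [0.5377 0.0668]
```

The hole is at −55° and the axis estimate is confirmed. Moving there and inserting.

```bash
python3 - <<'E'
from h import *
go(-55,.19,.059);go(-55,.175,.059);go(-55,.144,.059)
E
```

```text
-55 0.19 travel [ 5.32 -2.64 -0.2 ] rot [ 0.14   0.001 -0.   ]
-55 0.175 travel [ 5.32 -2.43 -1.69] rot [ 0.14   0.001 -0.   ]
-55 0.144 travel [ 5.32 -2.   -4.76] rot [ 0.14   0.001 -0.   ]
```

```bash
python3 -m creep '{"grip":[10,10,10,10,10,10,10,10,10,10],"travel":[[2,-2.64,-0.2],[4.5,-2.64,-0.2],[5.32,-2.64,-0.2],[5.32,-2.64,-0.2],[5.32,-2.43,-1.69],[5.32,-2.3,-2.6],[5.32,-2.2,-3.4],[5.32,-2.1,-4.1],[5.32,-2,-4.76],[5.32,-2,-4.76]],"delta_rot":[[0.14,0,0],[0.14,0,0],[0.14,0,0],[0.14,0,0],[0.14,0,0],[0.14,0,0],[0.14,0,0],[0.14,0,0],[0.14,0,0],[0.14,0,0]]}' 50
python3 - <<'E'
from h import *
where()
c=cam("wrist"); np.savez("k.npz",**c); i=c["frame"][:230,150:430]; cv2.imwrite("pics/k_wrist.png",cv2.resize(i[:,:,::-1],None,fx=2.5,fy=2.5))
E
```

```text
clock: 17.0
ee_pos: [0.6208, -0.0491, 0.059]
tool_rot: [0.748, 1.438, -0.748]
contact_force: [-0.2, 0.6, -4.3]
finger_gap: 0.0197
t 17.0 alpha -54.99 R 0.1435 z 0.059 bar heading-180 -54.97 tiltz -0.0005 F [-0.2  0.6 -4.3] T [ 0.03 -0.11  0.  ] gap 0.0197 q [-0.1   0.52  1.66 -0.    0.96 -0.71]
```

View pics/k_wrist.png

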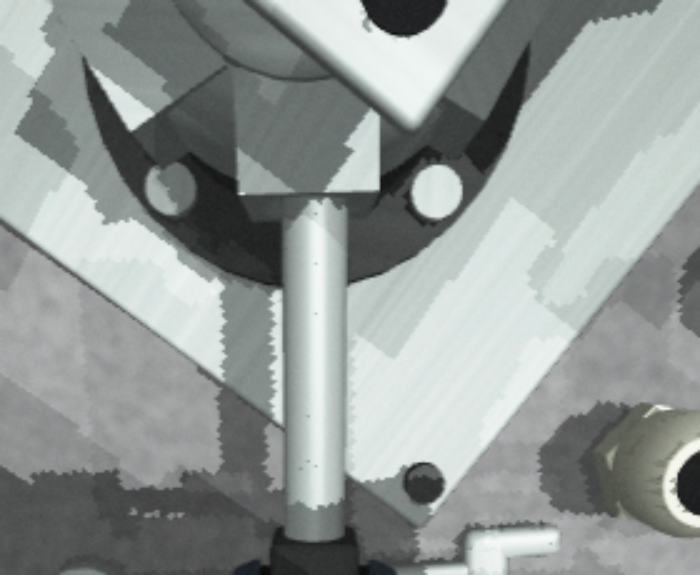

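The rod is in the next hole. Second swing: 1.2 rad, still well short of the stop.

```bash
python3 -m creep '{"grip":[10,10,10,10,10,10,10,10,10,10],"travel":[[0,-1.72,-0.1],[0,-3.42,-0.41],[0,-5.07,-0.92],[0,-6.65,-1.63],[0,-8.13,-2.52],[0,-9.5,-3.57],[0,-10.72,-4.79],[0,-11.8,-6.14],[0,-12.7,-7.61],[0,-13.42,-9.18]],"delta_rot":[[0.12,0,0],[0.24,0,0],[0.36,0,0],[0.48,0,0],[0.6,0,0],[0.72,0,0],[0.84,0,0],[0.96,0,0],[1.08,0,0],[1.2,0,0]]}' 50
python3 - <<'E'
from h import *
where()
for a in (-130,-135,-140,-145,-150,-155,-160,-165,-172): go(a,.144,.059)
E
```

```text
clock: 18.3
ee_pos: [0.4609, -0.0525, 0.0599]
tool_rot: [1.635, 0.861, -1.626]
contact_force: [2.5, -2.1, -4.6]
finger_gap: 0.0196
t 18.3 alpha -122.68 R 0.1437 z 0.0599 bar heading-180 -124.07 tiltz 0.0019 F [ 2.5 -2.1 -4.6] T [-0.54 -0.71 -0.47] gap 0.0196 q [-0.14  0.31  2.03 -0.    0.79  0.46]
-130 0.144 travel [ 0.07 -1.84 -0.04] rot [ 0.104 -0.002 -0.007]
-135 0.144 travel [ 0.06 -3.08 -0.23] rot [ 0.191 -0.003 -0.007]
-140 0.144 travel [ 0.06 -4.3  -0.52] rot [ 0.278 -0.003 -0.007]
-145 0.144 travel [ 0.05 -5.49 -0.91] rot [ 0.365 -0.003 -0.007]
-150 0.144 travel [ 0.04 -6.65 -1.41] rot [ 0.453 -0.004 -0.007]
-155 0.144 travel [ 0.03 -7.75 -2.01] rot [ 0.54  -0.004 -0.007]
-160 0.144 travel [ 0.03 -8.8  -2.7 ] rot [ 0.627 -0.004 -0.006]
-165 0.144 travel [ 0.02 -9.78 -3.49] rot [ 0.714 -0.004 -0.006]
-172 0.144 travel [ 1.000e-02 -1.104e+01 -4.720e+00] rot [ 0.837 -0.005 -0.006]
```

```bash
python3 -m creep '{"grip":[10,10,10,10,10,10,10,10,10,10],"travel":[[0,-0.9,0],[0,-1.84,-0.04],[0,-2.45,-0.13],[0,-3.08,-0.23],[0,-3.7,-0.37],[0,-4.3,-0.52],[0,-4.9,-0.7],[0,-5.49,-0.91],[0,-6.1,-1.16],[0,-6.65,-1.41]],"delta_rot":[[0.05,0,0],[0.104,0,0],[0.147,0,0],[0.191,0,0],[0.235,0,0],[0.278,0,0],[0.321,0,0],[0.365,0,0],[0.409,0,0],[0.453,0,0]]}' 50
python3 - <<'E'
from h import *
where()
for a in (-155,-160,-165,-172): go(a,.144,.059)
c=cam("wrist"); np.savez("l.npz",**c); i=c["frame"][:230,150:430]; cv2.imwrite("pics/l_wrist.png",cv2.resize(i[:,:,::-1],None,fx=2.5,fy=2.5))
c2=cam("scene"); i=c2["frame"][170:270,240:390]; cv2.imwrite("pics/l_scene.png",cv2.resize(i[:,:,::-1],None,fx=5,fy=5,interpolation=cv2.INTER_CUBIC))
E
```

```text
clock: 19.55
ee_pos: [0.4156, -0.0043, 0.0601]
tool_rot: [1.936, 0.507, -1.917]
contact_force: [2.7, -3.0, -4.8]
finger_gap: 0.0196
t 19.55 alpha -149.39 R 0.1428 z 0.0601 bar heading-180 -150.17 tiltz 0.0079 F [ 2.7 -3.  -4.8] T [-0.58 -0.32 -0.4 ] gap 0.0196 q [-0.04  0.24  2.14 -0.    0.75  1.02]
-155 0.144 travel [ 0.1  -1.41  0.07] rot [ 0.084 -0.008 -0.008]
-160 0.144 travel [ 0.09 -2.65 -0.09] rot [ 0.172 -0.009 -0.008]
-165 0.144 travel [ 0.08 -3.88 -0.36] rot [ 0.259 -0.009 -0.008]
-172 0.144 travel [ 0.07 -5.55 -0.91] rot [ 0.381 -0.009 -0.007]
```

View pics/l_wrist.png

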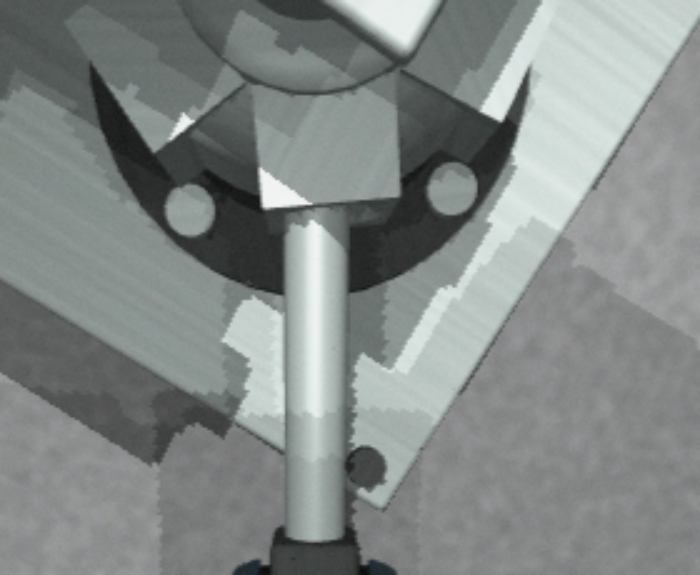

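View pics/l_scene.png

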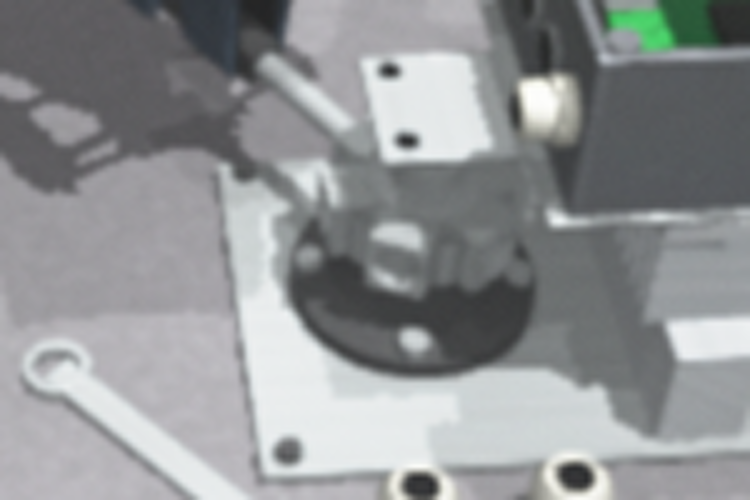

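```bash
python3 -m creep '{"grip":[10,10,10,10,10,10,10,10,10,10],"travel":[[0,-0.2,0],[0,-0.4,0],[0,-0.6,0],[0,-0.8,0],[0,-1,0],[0,-1.2,0],[0,-1.41,0],[0,-1.41,0],[0,-1.41,0],[0,-1.41,0]],"delta_rot":[[0.012,0,0],[0.024,0,0],[0.036,0,0],[0.048,0,0],[0.06,0,0],[0.072,0,0],[0.084,0,0],[0.084,0,0],[0.084,0,0],[0.084,0,0]]}' 50
python3 - <<'E'
from h import *
where()
for a in (-160,-165,-172): go(a,.144,.059)
E
```

```text
clock: 20.9
ee_pos: [0.4086, 0.0082, 0.0601]
tool_rot: [1.987, 0.435, -1.966]
contact_force: [3.9, -1.8, -3.9]
finger_gap: 0.0197
t 20.9 alpha -155.15 R 0.1431 z 0.0601 bar heading-180 -154.86 tiltz 0.0091 F [ 3.9 -1.8 -3.9] T [-0.47 -0.63 -0.41] gap 0.0197 q [-0.01  0.23  2.15 -0.    0.75  1.13]
-160 0.144 travel [ 0.1  -1.22  0.03] rot [ 0.09  -0.009 -0.007]
-165 0.144 travel [ 0.09 -2.46 -0.14] rot [ 0.177 -0.01  -0.007]
-172 0.144 travel [ 0.08 -4.17 -0.55] rot [ 0.299 -0.01  -0.006]
```

```bash
python3 -m creep '{"grip":[10,10,10,10,10,10,10,10,10,10],"travel":[[0.1,-0.2,0],[0.1,-0.4,0],[0.1,-0.6,0],[0.1,-0.8,0],[0.1,-1,0],[0.1,-1.22,0],[0.1,-1.46,0],[0.1,-1.46,0],[0.1,-1.46,0],[0.1,-1.46,0]],"delta_rot":[[0.015,-0.003,0],[0.03,-0.009,-0.007],[0.045,-0.009,-0.007],[0.06,-0.009,-0.007],[0.075,-0.009,-0.007],[0.09,-0.009,-0.007],[0.107,-0.009,-0.007],[0.107,-0.009,-0.007],[0.107,-0.009,-0.007],[0.107,-0.009,-0.007]]}' 50
python3 - <<'E'
from h import *
where()
for a in (-165,-168,-172): go(a,.144,.059)
E
```

```text
clock: 22.15
ee_pos: [0.4023, 0.0215, 0.059]
tool_rot: [2.042, 0.342, -2.042]
contact_force: [2.4, -2.0, -2.6]
finger_gap: 0.0196
t 22.15 alpha -160.99 R 0.1441 z 0.059 bar heading-180 -160.99 tiltz 0.0002 F [ 2.4 -2.  -2.6] T [-0.41 -0.52 -0.36] gap 0.0196 q [0.02 0.23 2.16 0.   0.75 1.26]
-165 0.144 travel [-0.   -1.01 -0.04] rot [ 0.07 -0.    0.  ]
-168 0.144 travel [-0.   -1.76 -0.11] rot [ 0.122 -0.     0.   ]
-172 0.144 travel [-0.   -2.75 -0.27] rot [ 0.192 -0.     0.   ]
```

```bash
python3 -m creep '{"grip":[10,10,10,10,10,10,10,10,10,10],"travel":[[0,-0.25,0],[0,-0.5,0],[0,-0.75,-0.02],[0,-1.01,-0.04],[0,-1.25,-0.06],[0,-1.5,-0.08],[0,-1.76,-0.11],[0,-1.76,-0.11],[0,-1.76,-0.11],[0,-1.76,-0.11]],"delta_rot":[[0.017,0,0],[0.035,0,0],[0.052,0,0],[0.07,0,0],[0.087,0,0],[0.105,0,0],[0.122,0,0],[0.122,0,0],[0.122,0,0],[0.122,0,0]]}' 50
python3 - <<'E'
from h import *
where()
for a in (-172,-176): go(a,.144,.059)
E
```

```text
clock: 23.4
ee_pos: [0.3975, 0.0371, 0.0589]
tool_rot: [2.111, 0.218, -2.111]
contact_force: [3.7, -10.7, -3.3]
finger_gap: 0.0197
t 23.4 alpha -167.5 R 0.1444 z 0.0589 bar heading-180 -168.08 tiltz -0.0005 F [  3.7 -10.7  -3.3] T [-2.13 -0.65 -1.28] gap 0.0197 q [ 0.07  0.23  2.16 -0.    0.75  1.43]
-172 0.144 travel [-0.01 -1.13 -0.07] rot [ 0.068  0.    -0.002]
-176 0.144 travel [-0.01 -2.13 -0.18] rot [ 0.138  0.    -0.002]
```

Resistance jumped to 10.7 N, which is likely the stop. I'll push a little further to confirm.

```bash
python3 -m creep '{"grip":[10,10,10,10,10,10,10,10,10,10],"travel":[[0,-0.1,0],[0,-0.2,0],[0,-0.3,0],[0,-0.4,0],[0,-0.5,0],[0,-0.5,0],[0,-0.5,0],[0,-0.5,0],[0,-0.5,0],[0,-0.5,0]],"delta_rot":[[0.006,0,0],[0.012,0,0],[0.018,0,0],[0.024,0,0],[0.03,0,0],[0.03,0,0],[0.03,0,0],[0.03,0,0],[0.03,0,0],[0.03,0,0]]}' 50
python3 - <<'E'
from h import *
where()
c=cam("wrist"); np.savez("m.npz",**c); i=c["frame"][:230,150:430]; cv2.imwrite("pics/m_wrist.png",cv2.resize(i[:,:,::-1],None,fx=2.5,fy=2.5))
c2=cam("scene"); i=c2["frame"][170:270,270:380]; cv2.imwrite("pics/m_scene.png",cv2.resize(i[:,:,::-1],None,fx=6,fy=6,interpolation=cv2.INTER_CUBIC))
E
```

```text
clock: 24.65
ee_pos: [0.3967, 0.0406, 0.059]
tool_rot: [2.127, 0.182, -2.127]
contact_force: [4.9, -12.1, -3.1]
finger_gap: 0.0199
t 24.65 alpha -168.9 R 0.1445 z 0.059 bar heading-180 -169.92 tiltz -0.0005 F [  4.9 -12.1  -3.1] T [-2.25 -0.74 -1.31] gap 0.0199 q [ 0.08  0.23  2.17 -0.01  0.75  1.48]
```

View pics/m_wrist.png

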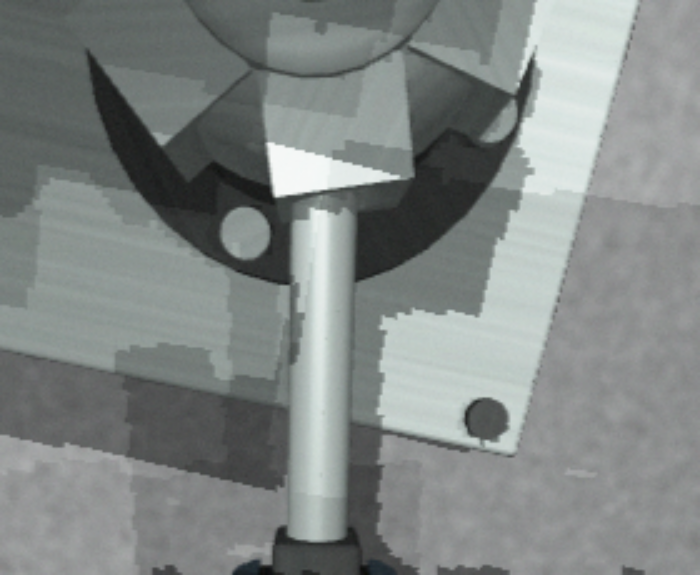

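View pics/m_scene.png

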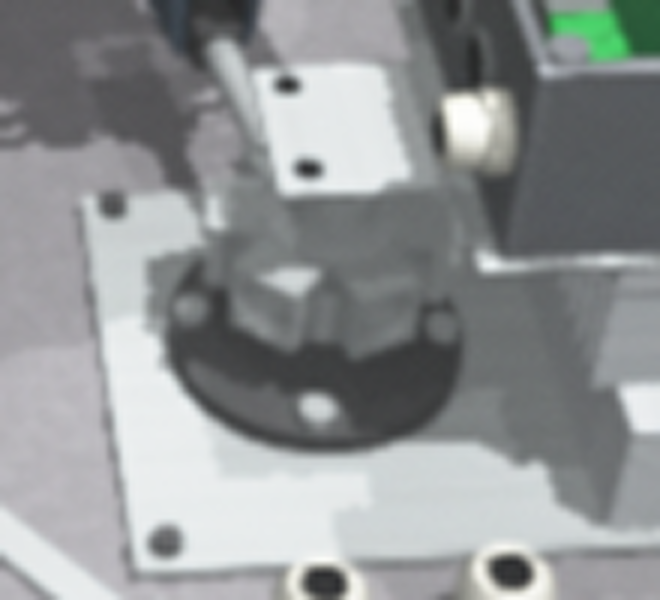

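```bash
python3 - <<'E'
from h import *
boss('m.npz',(273,197),(413,176),None,None) if 0 else None
boss('m.npz',(273,197),(413,176),(280,210),(390,207))
boss('l.npz',(264,209),(401,196),(270,222),(385,218))
where()
c=cam("scene"); p,u,v=pts(c)
# pad / screw region depth under tongue
s=(abs(p[:,0]-.5385)<.05)&(abs(p[:,1]-.05)<.05)&(p[:,2]>.086)&(p[:,2]<.124); print(np.histogram(p[s][:,2],np.arange(.085,.126,.003)))
E
```

```text
normal -162.0 mid [0.4936 0.0528] width 0.0267 polar -160.9 0.0475 axis by normal [0.5373 0.0671]
normal -168.4 mid [0.4949 0.0536] width 0.0252 polar -161.3 0.0461 axis by normal [0.5399 0.0628]
normal -145.0 mid [0.4996 0.0403] width 0.0265 polar -144.1 0.048 axis by normal [0.5373 0.0667]
normal -148.2 mid [0.5012 0.0414] width 0.0267 polar -144.1 0.046 axis by normal [0.5403 0.0657]
t 24.75 alpha -168.9 R 0.1445 z 0.059 bar heading-180 -169.92 tiltz -0.0005 F [  3.8 -12.6  -2.9] T [-2.29 -0.78 -1.35] gap 0.0199 q [ 0.08  0.23  2.17 -0.01  0.75  1.48]
(array([14, 11, 12,  6, 11,  9,  1,  0,  0,  0,  0,  0,  1]), array([0.085, 0.088, 0.091, 0.094, 0.097, 0.1  , 0.103, 0.106, 0.109,
       0.112, 0.115, 0.118, 0.121, 0.124]))
```

The boss stopped at −161.5° (205° total, consistent with a start near 1.41 rad). The same place gave no resistance on the first swing, so this is the stop. I'll relieve the load and withdraw.

```bash
python3 -m creep '{"grip":[10,10,10,10,10,10,10,10,10,10],"travel":[[0,0.25,0],[0,0.5,0],[0,0.5,0.5],[0,0.5,1.5],[0,0.5,2.5],[0,0.5,3.5],[0,0.5,4.5],[0,0.5,5.5],[0,0.5,5.5],[0,0.5,5.5]],"delta_rot":[[-0.03,0,0],[-0.06,0,0],[-0.06,0,0],[-0.06,0,0],[-0.06,0,0],[-0.06,0,0],[-0.06,0,0],[-0.06,0,0],[-0.06,0,0],[-0.06,0,0]]}' 50
python3 - <<'E'
from h import *
where(); 
for a in (-150,-130,-110,-95,-80): go(a,.2,.13)
E
```

```text
clock: 26.05
ee_pos: [0.3439, 0.0261, 0.0592]
tool_rot: [2.095, 0.243, -2.093]
contact_force: [1.2, 0.1, -3.9]
finger_gap: 0.0195
t 26.05 alpha -167.72 R 0.1991 z 0.0592 bar heading-180 -166.48 tiltz 0.0003 F [ 1.2  0.1 -3.9] T [ 0.02  0.02 -0.  ] gap 0.0195 q [ 0.05  0.15  2.27 -0.01  0.72  1.39]
-150 0.2 travel [-7.05  6.14 -0.73] rot [-0.288  0.    -0.005]
-130 0.2 travel [-7.02 12.36 -3.83] rot [-0.637  0.001 -0.005]
-110 0.2 travel [-6.99 17.14 -8.86] rot [-0.986  0.002 -0.005]
-95 0.2 travel [ -6.98  19.43 -13.56] rot [-1.248  0.003 -0.004]
-80 0.2 travel [ -6.98  20.43 -18.68] rot [-1.509  0.003 -0.004]
```

```bash
python3 -m creep '{"grip":[10,10,10,10,10,10,10,10,10,10],"travel":[[-2,3,-0.4],[-5,6.14,-0.73],[-7,9.2,-2.2],[-7,12.36,-3.83],[-7,15,-6.3],[-7,17.14,-8.86],[-7,17.14,-8.86],[-7,17.14,-8.86],[-7,17.14,-8.86],[-7,17.14,-8.86]],"delta_rot":[[-0.15,0,0],[-0.3,0,0],[-0.47,0,0],[-0.64,0,0],[-0.81,0,0],[-0.98,0,0],[-1.15,0,0],[-1.3,0,0],[-1.3,0,0],[-1.3,0,0]]}' 50
python3 -m creep '{"grip":[10,10,10,10,10,10,10,10,10,10],"travel":[[0,0,0],[0,0,0],[0,0,0],[0,0,0],[0,0,0],[0,0,0],[0,0,0],[0,0,0],[0,0,0],[0,0,0]],"delta_rot":[[0,0.15,0],[0,0.3,0],[0,0.45,0],[0,0.6,0],[0,0.75,0],[0,0.9,0],[0,0.9,0],[0,0.9,0],[0,0.9,0],[0,0.9,0]]}' 50
python3 - <<'E'
from h import *
where()
c=cam("wrist"); np.savez("n.npz",**c); cv2.imwrite("pics/n_wrist.png",c["frame"][:,:,::-1])
q=pix(c,[[.5385,.0684,.08]])[0].astype(int); print(q)
y0=max(q[1]-60,0); i=c["frame"][y0:y0+130,q[0]-70:q[0]+70,::-1]; print(y0,q[0]-70); cv2.imwrite("pics/n_zoom.png",cv2.convertScaleAbs(cv2.resize(i,None,fx=4.5,fy=4.5,interpolation=cv2.INTER_CUBIC),alpha=1.6))
E
```

```text
clock: 27.3
ee_pos: [0.4702, -0.1195, 0.1299]
tool_rot: [1.234, 1.187, -1.237]
contact_force: [0.0, -0.1, -3.5]
finger_gap: 0.02
clock: 28.55
ee_pos: [0.4703, -0.119, 0.1308]
tool_rot: [1.867, 1.799, -0.655]
contact_force: [0.4, -0.1, -3.1]
finger_gap: 0.0196
t 28.55 alpha -109.99 R 0.1994 z 0.1308 bar heading-180 -91.83 tiltz 0.7791 F [ 0.4 -0.1 -3.1] T [-0.99 -0.03 -0.02] gap 0.0196 q [-0.71  0.55  1.77  0.66  1.5  -0.96]
[328 129]
69 258
```

View pics/n_wrist.png

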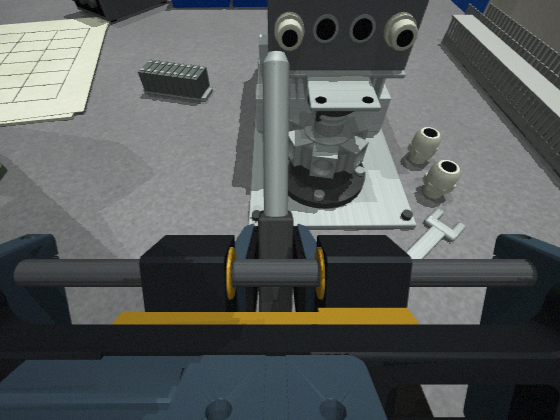

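View pics/n_zoom.png

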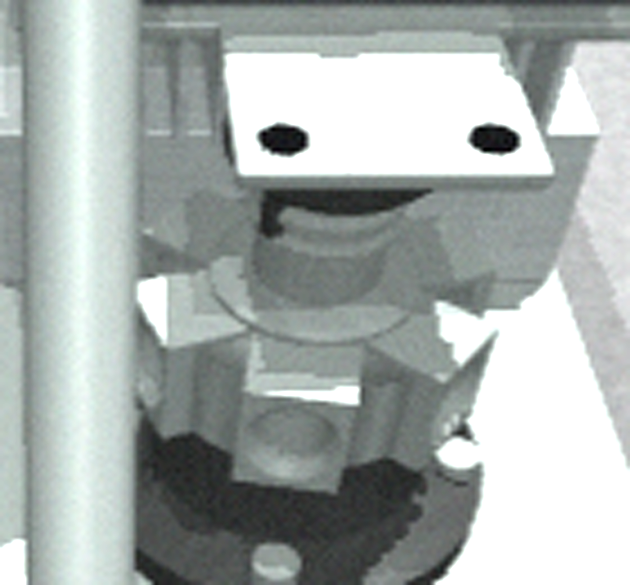

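```bash
python3 - <<'E'
from h import *
boss('n.npz',(247,392),(358,402),(233,482),(338,492),s=4.5,ox=258,oy=69)
def ray(f,zx,zy,s,ox,oy):
    c=np.load(f); K=c["camera_matrix"]; u=ox+(zx+.5)/s-.5; v=oy+(zy+.5)/s-.5
    return c["origin"],c["Rm"]@np.array([(u-K[0,2])/K[0,0],(v-K[1,2])/K[1,1],1])
# lowest visible pad front edge point: point on circle r=.027 tangent; solve z: ray hits cylinder r .027
def cyl(f,*a):
    o,d=ray(f,*a); q=o[:2]-AX; A=d[:2]@d[:2];B=2*q@d[:2];C=q@q-.027**2; t=(-B-np.sqrt(B*B-4*A*C))/(2*A); return (o+d*t).round(4)
print("pad bottom edge start",cyl('e.npz',270,143,4.4,265,60)," now",cyl('n.npz',345,214,4.5,258,69))
o,d=ray('n.npz',395,187,4.5,258,69); t=(.125-o[2])/d[2]; print("tongue edge",o+d*t)
E
```

```text
normal -99.5 mid [0.5281 0.0216] width 0.026 polar -102.5 0.0479 axis by normal [0.5357 0.067 ]
normal -99.5 mid [0.528  0.0214] width 0.0265 polar -102.6 0.0482 axis by normal [0.5355 0.0668]
pad bottom edge start [0.5334 0.0419 0.1077]  now [0.5355 0.0416 0.1158]
tongue edge [0.54424847 0.03771274 0.125     ]
```

The pad rose 8.1 mm and now sits directly under the tongue. The collar held its angle after the bar came out. Next, the bar goes back to its original place on the mat.

```bash
python3 - <<'E'
from h import *
s=r.state(); M=R.from_rotvec(s["tool_rot"]).as_matrix(); p=s["ee_pos"]
Mt=R.from_euler("z",-29.7,degrees=True).as_matrix()@R0
for z in (.13,.03):
  print((M.T@(np.array([.3887,-.297,z])-p)*100).round(2),R.from_matrix(M.T@Mt).as_rotvec().round(3))
E
```

```text
[-14.06  -7.52  11.36] [ 0.451 -0.876  0.213]
[-7.79 -7.54 19.15] [ 0.451 -0.876  0.213]
```

```bash
python3 -m creep '{"grip":[10,10,10,10,10,10,10,10,10,10],"travel":[[-2.3,-1.2,1.9],[-4.7,-2.5,3.8],[-7,-3.8,5.7],[-9.4,-5,7.6],[-11.7,-6.3,9.5],[-14.06,-7.52,11.36],[-14.06,-7.52,11.36],[-14.06,-7.52,11.36],[-14.06,-7.52,11.36],[-14.06,-7.52,11.36]],"delta_rot":[[0.075,-0.146,0.035],[0.15,-0.29,0.07],[0.225,-0.44,0.107],[0.3,-0.58,0.142],[0.375,-0.73,0.178],[0.451,-0.876,0.213],[0.451,-0.876,0.213],[0.451,-0.876,0.213],[0.451,-0.876,0.213],[0.451,-0.876,0.213]]}' 50
python3 - <<'E'
from h import *
s=r.state(); M=R.from_rotvec(s["tool_rot"]).as_matrix(); p=s["ee_pos"]
Mt=R.from_euler("z",-29.7,degrees=True).as_matrix()@R0
print(p, (M.T@(np.array([.3887,-.297,.0075])-p)*100).round(2),R.from_matrix(M.T@Mt).as_rotvec().round(3))
c=cam("wrist"); cv2.imwrite("pics/o_wrist.png",c["frame"][:,:,::-1])
m=r.trace("bar","wrist")[0]["region"]; q,_,_=pts(c,m); d=np.array([np.cos(np.radians(60.3)),np.sin(np.radians(60.3))]); t=(q[:,:2]-p[:2])@d
for lo in np.arange(.03,.12,.015):
    k=q[(t>lo)&(t<lo+.015)]; print(lo.round(3),k[:,2].mean().round(4),len(k))
E
```

```text
clock: 29.85
ee_pos: [0.3886, -0.2969, 0.1297]
tool_rot: [1.581, 0.919, -1.58]
contact_force: [0.3, 0.6, -2.8]
finger_gap: 0.0199
[ 0.38864908 -0.29693663  0.12965282] [12.22  0.02  0.02] [-0.    -0.001  0.001]
0.03 0.1407 631
0.045 0.1409 681
0.06 0.1408 749
0.075 0.141 793
0.09 0.141 844
0.105 0.1403 252
```

View pics/o_wrist.png

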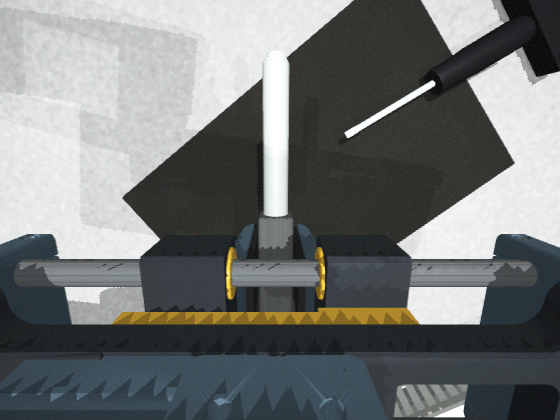

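The bar is level over the mat and clear of the screwdriver. Lowering.

```bash
python3 -m creep '{"grip":[10,10,10,10,10,10,10,10,10,10],"travel":[[3,0,0],[6,0,0],[9,0,0],[10.5,0,0],[11.3,0,0],[11.8,0,0],[12.2,0,0],[12.25,0,0],[12.25,0,0],[12.25,0,0]],"delta_rot":[[0,0,0],[0,0,0],[0,0,0],[0,0,0],[0,0,0],[0,0,0],[0,0,0],[0,0,0],[0,0,0],[0,0,0]]}' 50
python3 -m creep '{"grip":[15,25,40,55,60,60,60,60,60,60],"travel":[[0,0,0],[0,0,0],[0,0,0],[0,0,0],[0,0,0],[0,0,0],[-2,0,0],[-6,0,0],[-10,0,0],[-14,0,0]],"delta_rot":[[0,0,0],[0,0,0],[0,0,0],[0,0,0],[0,0,0],[0,0,0],[0,0,0],[0,0,0],[0,0,0],[0,0,0]]}' 50
python3 - <<'E'
from h import *
s=r.state(); print(s["ee_pos"],s["finger_gap"],s["contact_force"])
c=cam("wrist"); cv2.imwrite("pics/p_wrist.png",c["frame"][:,:,::-1])
c=cam("top"); i=c["frame"][120:320,120:420,::-1]; cv2.imwrite("pics/p_top.png",cv2.resize(i,None,fx=2.6,fy=2.6,interpolation=cv2.INTER_CUBIC))
E
```

```text
clock: 31.2
ee_pos: [0.3888, -0.297, 0.0075]
tool_rot: [1.581, 0.918, -1.58]
contact_force: [-0.5, -0.3, -3.3]
finger_gap: 0.0196
clock: 32.45
ee_pos: [0.3885, -0.297, 0.1488]
tool_rot: [1.581, 0.918, -1.58]
contact_force: [-0.2, 0.4, -1.0]
finger_gap: 0.0548
[ 0.38853986 -0.2969611   0.14877008] 0.05483344557345574 [-0.18184543  0.39585622 -0.99739245]
```

View pics/p_wrist.png

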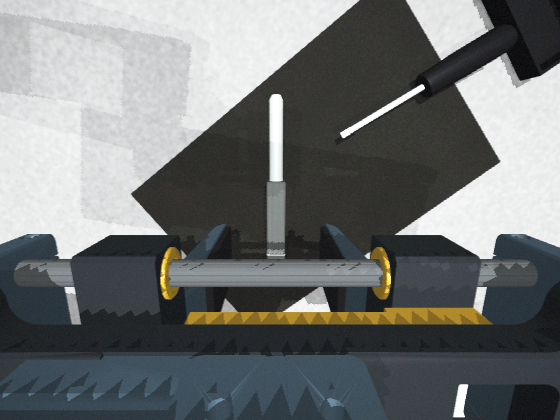

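View pics/p_top.png

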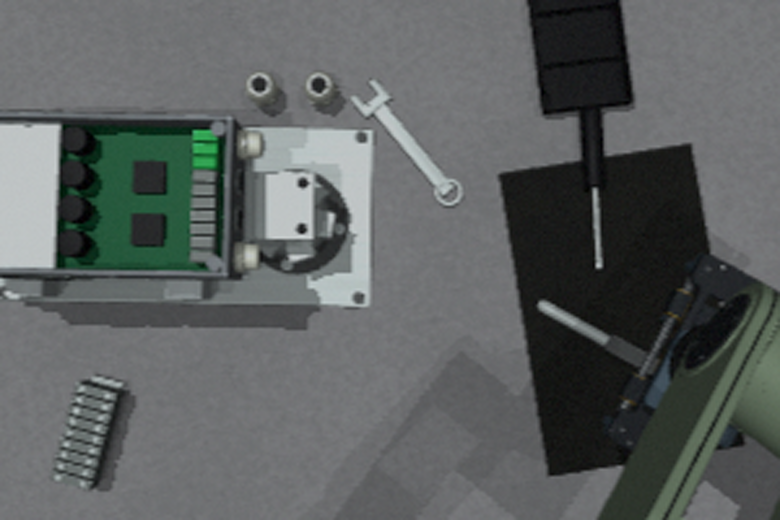

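The bar lies on the mat, the fingers are clear of it and the bystanders look unmoved. Handing in.

```bash
python3 - <<'E'
from h import *
c=cam("top"); q=r.search_frame("bar","top"); print([w(c,x["xyz"]).round(4) for x in q[:1]])
c=cam("scene")
for t in ["wrench","gland_a","screwdriver","cover"]:
    for x in r.search_frame(t,"scene")[:1]: print(t,w(c,x["xyz"]).round(3),round(x["p"],2))
print(r.state()["clock"]); print(r.sign_off())
E
```

```text
[array([ 0.4043, -0.2685,  0.0191])]
wrench [ 0.631 -0.054  0.007] 0.81
gland_a [0.694 0.036 0.04 ] 0.85
screwdriver [ 0.61  -0.264  0.022] 0.95
cover [ 0.747 -0.253  0.001] 0.64
32.9
the job is handed in; nothing more can be done
None
```

The collar was turned with the bar until it would go no further. The bar is back on the mat where it started, and the job was handed in at 32.9 s.

I gripped the bar at its centre of mass and turned the collar clockwise in two swings through neighbouring holes, about 98° and then about 107°. The second swing ended against a firm stop: resistance rose from about 4 N to 12 N and the collar stayed where it was.

**Last checks:**
- **Collar:** after I pulled the bar out it still stood at about 205° of total turn. That fits a start near 1.4 rad and a finish at the 5.0 rad stop.
- **Pad:** it rose 8.1 mm, which matches the turn, and in the tilted wrist picture it sits directly under the tongue. I could not measure the gap itself, because the tongue hides the pad's top edge. Tightness therefore rests on the force, the angle and the rise.
- **Bar:** the wrist picture shows it lying on the mat with the fingers clear. The last detection in the top view put the bar's visible part at about (0.404, −0.269) m, with the gripper hiding the butt end.
- **Bystanders:** the wrench, screwdriver, cover and first gland were found within about 4 mm of where they started. The second gland and the terminals I only judged by eye in the top picture; they looked unmoved.

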